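Wring polished blocks onto the reference flat and press them down

TASK

Draw the contact press's carriage out and wring every amber block that is there onto the pale reference flat: lay it part-way on, overhanging the flat's far edge, and slide it in face contact towards the knob until it is square against the stop rail; never lower a block straight onto its place or lift it straight off. When all are on, push the carriage home under the beam, press the black plunger head down to its stop so that the bar bears on the blocks, let it rise, and draw the carriage fully out again. Leave the blocks wrung in full contact against the rail, and do not disturb the glassware, bottle and timer standing round.

Things in the scene. Friction and masses are not known exactly. Their poses are not given: they have to be found in the camera images.
- flat_top (a point): Centre of the top face of the reference flat, a pale blue-grey slab 36 mm (x) by 214 mm (y) fixed on the carriage, 38 mm above the worktop, 9 mm above the deck. Axes: z up, x away from the robot along the carriage's travel, y along the flat to the left. A block against the rail has its centre at x = 0, z = 8 mm here. Any y within 90 mm of the middle will do; -87, -29, 29 and 87 mm leave room for fingers.
- rail_mid (a point): Middle of the steel stop rail's inner face at the flat's height, along the flat's near edge (18 mm on the robot's side of the flat's centre; same axes). The rail is 214 mm long, 6 mm thick and stands 6 mm above the flat. The flat is as deep as a block is long, so a block against the rail has full contact. Behind the flat is the lower deck, 42 mm deep, then a lip as high as the rail.
- carriage (a joint): Carriage position, m: 0 = home under the press beam, 0.14 = fully out towards the robot against its end stop (which takes the thrust of blocks pushed against the rail). It slides along the flat's -x with about 4 N of friction and stays where it is left.
- knob_grip (a point): Middle of the black carriage knob, an upright round knob 22 mm across and 22 mm high (46 to 68 mm above the worktop) on a thin stem; fixed to the carriage 92 mm on the robot's side of the flat's centre; same axes as the flat. Pinch it from above to push or pull the carriage.
- plunger_top (a point): Middle of the top of the black plunger head, a round cap 37 mm across, 153 mm above the worktop with the plunger up. It stands above the middle of the white press beam (40 mm by 290 mm, top 111 mm above the worktop, on two columns).
- plunger (a joint): How far the plunger is pressed, m: 0 = up. A spring lifts it: 1.5 N starts it, 5 N holds it at 14 mm. Under the beam it carries a rubber-faced bar 32 by 220 mm along the flat; with the carriage home and blocks on the flat the bar stops on their tops at 0.014 (18 mm with nothing beneath). Press to about 10 N at the stop.
- block_a_mid (a point): Centre of an amber polished glass-ceramic block, 36 mm (its x) by 30 mm (its y) by 16 mm (its z) high, 45 g, lying flat; the four are alike, and not all are there every time. Starts on the blue-grey mat (3 mm thick) at the right. Grip it across the 30 mm.
- block_b_mid (a point): Centre of an amber polished glass-ceramic block, 36 mm (its x) by 30 mm (its y) by 16 mm (its z) high, 45 g, lying flat; the four are alike, and not all are there every time. Starts on the blue-grey mat (3 mm thick) at the right. Grip it across the 30 mm.
- block_c_mid (a point): Centre of an amber polished glass-ceramic block, 36 mm (its x) by 30 mm (its y) by 16 mm (its z) high, 45 g, lying flat; the four are alike, and not all are there every time. Starts on the blue-grey mat (3 mm thick) at the right. Grip it across the 30 mm.
- block_d_mid (a point): Centre of an amber polished glass-ceramic block, 36 mm (its x) by 30 mm (its y) by 16 mm (its z) high, 45 g, lying flat; the four are alike, and not all are there every time. Starts on the blue-grey mat (3 mm thick) at the right. Grip it across the 30 mm.
- beaker_2: Small glass beaker with a pale yellow filling, 70 mm high, left of the press; bystander, leave it alone. Origin at its underside.
- petri_0: Shallow glass dish, 66 mm across, 15 mm high, at the left; bystander, leave it alone. Origin at its underside.
- timer: White kitchen-type timer, 66 by 62 by 18 mm, at the left; bystander, leave it alone. Origin at its underside.
- small_bottle_0: Small brown bottle with a black cap, 82 mm high, beyond the mat; bystander, leave it alone. Origin at its underside.

How it is judged:
On the way, in this order (a step that is already met when the one before it is completed fails the run):
1. the carriage is drawn fully out (value of joint carriage above 0.134 m), for 0.2 s.
2. every block lies wrung on the flat, square against the stop rail, the carriage still drawn out (value of joint carriage above 0.06 m and x of block_a_mid in the frame of flat_top between -0.0025 and 0.0025 m and y of block_a_mid in the frame of flat_top between -0.095 and 0.095 m and z of block_a_mid in the frame of flat_top between 0.0055 and 0.0105 m and angle between each of block_a_mid, block_b_mid, block_c_mid, block_d_mid's own z axis and vertical below 0.06 rad and angle between the x axis of each of block_a_mid, block_b_mid, block_c_mid, block_d_mid and the x axis of flat_top, either way round below 0.07 rad and x of block_b_mid in the frame of flat_top between -0.0025 and 0.0025 m and y of block_b_mid in the frame of flat_top between -0.095 and 0.095 m and z of block_b_mid in the frame of flat_top between 0.0055 and 0.0105 m and x of block_c_mid in the frame of flat_top between -0.0025 and 0.0025 m and y of block_c_mid in the frame of flat_top between -0.095 and 0.095 m and z of block_c_mid in the frame of flat_top between 0.0055 and 0.0105 m and x of block_d_mid in the frame of flat_top between -0.0025 and 0.0025 m and y of block_d_mid in the frame of flat_top between -0.095 and 0.095 m and z of block_d_mid in the frame of flat_top between 0.0055 and 0.0105 m), for 0.2 s.
3. the carriage is home under the beam with the blocks still against the rail (value of joint carriage below 0.004 m and x of block_a_mid in the frame of flat_top between -0.0025 and 0.0025 m and y of block_a_mid in the frame of flat_top between -0.095 and 0.095 m and z of block_a_mid in the frame of flat_top between 0.0055 and 0.0105 m and angle between each of block_a_mid, block_b_mid, block_c_mid, block_d_mid's own z axis and vertical below 0.06 rad and angle between the x axis of each of block_a_mid, block_b_mid, block_c_mid, block_d_mid and the x axis of flat_top, either way round below 0.07 rad and x of block_b_mid in the frame of flat_top between -0.0025 and 0.0025 m and y of block_b_mid in the frame of flat_top between -0.095 and 0.095 m and z of block_b_mid in the frame of flat_top between 0.0055 and 0.0105 m and x of block_c_mid in the frame of flat_top between -0.0025 and 0.0025 m and y of block_c_mid in the frame of flat_top between -0.095 and 0.095 m and z of block_c_mid in the frame of flat_top between 0.0055 and 0.0105 m and x of block_d_mid in the frame of flat_top between -0.0025 and 0.0025 m and y of block_d_mid in the frame of flat_top between -0.095 and 0.095 m and z of block_d_mid in the frame of flat_top between 0.0055 and 0.0105 m), for 0.2 s.
4. the plunger is down at its stop, its bar on the blocks (value of joint plunger between 0.0128 and 0.0155 m and value of joint carriage below 0.006 m and x of block_a_mid in the frame of flat_top between -0.0025 and 0.0025 m and y of block_a_mid in the frame of flat_top between -0.095 and 0.095 m and z of block_a_mid in the frame of flat_top between 0.0055 and 0.0105 m and angle between each of block_a_mid, block_b_mid, block_c_mid, block_d_mid's own z axis and vertical below 0.06 rad and angle between the x axis of each of block_a_mid, block_b_mid, block_c_mid, block_d_mid and the x axis of flat_top, either way round below 0.07 rad and x of block_b_mid in the frame of flat_top between -0.0025 and 0.0025 m and y of block_b_mid in the frame of flat_top between -0.095 and 0.095 m and z of block_b_mid in the frame of flat_top between 0.0055 and 0.0105 m and x of block_c_mid in the frame of flat_top between -0.0025 and 0.0025 m and y of block_c_mid in the frame of flat_top between -0.095 and 0.095 m and z of block_c_mid in the frame of flat_top between 0.0055 and 0.0105 m and x of block_d_mid in the frame of flat_top between -0.0025 and 0.0025 m and y of block_d_mid in the frame of flat_top between -0.095 and 0.095 m and z of block_d_mid in the frame of flat_top between 0.0055 and 0.0105 m), for 0.2 s.
At the end, for the whole second after the job is handed in: The carriage is out (over 0.134 m), the plunger up (under 2 mm), and every block present lies flat on the reference flat (tilt under 0.06 rad), against the rail (within 2.5 mm of full contact), square to it (0.07 rad) and within 95 mm of the middle along the flat (value of joint carriage above 0.134 m and value of joint plunger below 0.002 m and x of block_a_mid in the frame of flat_top between -0.0025 and 0.0025 m and y of block_a_mid in the frame of flat_top between -0.095 and 0.095 m and z of block_a_mid in the frame of flat_top between 0.0055 and 0.0105 m and angle between each of block_a_mid, block_b_mid, block_c_mid, block_d_mid's own z axis and vertical below 0.06 rad and angle between the x axis of each of block_a_mid, block_b_mid, block_c_mid, block_d_mid and the x axis of flat_top, either way round below 0.07 rad and x of block_b_mid in the frame of flat_top between -0.0025 and 0.0025 m and y of block_b_mid in the frame of flat_top between -0.095 and 0.095 m and z of block_b_mid in the frame of flat_top between 0.0055 and 0.0105 m and x of block_c_mid in the frame of flat_top between -0.0025 and 0.0025 m and y of block_c_mid in the frame of flat_top between -0.095 and 0.095 m and z of block_c_mid in the frame of flat_top between 0.0055 and 0.0105 m and x of block_d_mid in the frame of flat_top between -0.0025 and 0.0025 m and y of block_d_mid in the frame of flat_top between -0.095 and 0.095 m and z of block_d_mid in the frame of flat_top between 0.0055 and 0.0105 m); the robot touches nothing.
It fails at once if a held block is lowered straight onto its place, or lifted straight off it, not slid (within 6 mm of x = 0, 6 to 42 mm up) ((x of block_a_mid in the frame of flat_top between -0.006 and 0.006 m and y of block_a_mid in the frame of flat_top between -0.093 and 0.093 m and z of block_a_mid in the frame of flat_top between 0.014 and 0.05 m and contact force between the fingers and block_a above 1 N) or (x of block_b_mid in the frame of flat_top between -0.006 and 0.006 m and y of block_b_mid in the frame of flat_top between -0.093 and 0.093 m and z of block_b_mid in the frame of flat_top between 0.014 and 0.05 m and contact force between the fingers and block_b above 1 N) or (x of block_c_mid in the frame of flat_top between -0.006 and 0.006 m and y of block_c_mid in the frame of flat_top between -0.093 and 0.093 m and z of block_c_mid in the frame of flat_top between 0.014 and 0.05 m and contact force between the fingers and block_c above 1 N) or (x of block_d_mid in the frame of flat_top between -0.006 and 0.006 m and y of block_d_mid in the frame of flat_top between -0.093 and 0.093 m and z of block_d_mid in the frame of flat_top between 0.014 and 0.05 m and contact force between the fingers and block_d above 1 N)).
It fails at once if a bystander is pushed more than 40 mm or knocked over (distance of any of beaker_2, petri_0, timer, small_bottle_0 from where it was at the start of the episode above 0.04 m or angle between any of beaker_2, petri_0, timer, small_bottle_0's own z axis and vertical above 0.5 rad).
Of block_a, block_b, block_c, block_d only 3 to 4 are there at a start; the rules pass over those that are not, and their reading is None.
At some moment in a run one of block_a, block_b, block_c, block_d may be knocked a few centimetres aside while the robot is not near it.
Once in a run the grip may slacken for a moment while it holds something.
It also fails if it takes over 210 s, if anything falls off the work surface, if the arm or the gripper's body presses on something with over 40 N, if the wrist force passes 120 N, or if a joint passes its speed limit or range.

ROBOT

A 6-joint arm with a two-finger parallel gripper is mounted at the origin on a cart in front of the work surface, level with it; the furniture and walls round the work are solid. World frame = base frame: x ahead of the robot, y to its left, z up, the work surface at z = 0. Lengths are in m, angles in rad, forces in N, time in s.
With the tool pointing down it reaches from about 0.3 to 0.95 m from the base axis. Payload 3.1 kg.
Tool frame: the origin (TCP) lies between the finger pads; the fingertips stand robot.nose_length ahead of it and the grasp point (between the pads) lies 5 mm behind it (robot.nose_length is the distance from the TCP to the fingertips, in m); z points along the fingers, y is the direction in which the jaws open and shut (so a half turn about z gives the same grasp; the last joint's range is limited). The gripper opens to 85 mm and grips with 20 to 120 N. Pads are 22 mm wide; open, the fingers measure 114 mm over their backs; the gripper's body (76 mm by 85 mm) begins 54 mm behind the grasp point. The pads swing forward as they close: fully open they stand 13 mm farther back than shut.
Start: joints at [1.207, 0.308, 1.634, -0, 1.2, -0.07], TCP at [0.181, 0.598, 0.245] pointing down, gripper open.
Joint ranges: [-3.06, 3.06], [-0.79, 1.96], [0.05, 2.63], [-1.19, 4.34], [0.05, 2.64], [-2.94, 2.94]. Speed limits (rad/s): [2.79, 2.79, 3.14, 3.14, 3.14, 3.14].

INTERFACE

Orientations are given as a unit quaternion [x, y, z, w].
In Python, from rig import monitor, eyes, robot gives the robot as it stands. The module is installed in compiled form; this text tells all that it offers.
- The arm moves only by the tool send_rows, never from a script. Its arguments are lists of equal length, an entry for each row: "twist": the turn, a rotation vector about the tool's x, y, z in degrees, a list of three; "dp": the shift along the tool's x, y, z in mm, a list of three; "gripper": the opening, from 0 (shut) to 1 (fully open). In form: {"twist": [[ax, ay, az], ...], "dp": [[x, y, z], ...], "gripper": [gripper, ...]}. A call has 1 to 5 rows; each row is the pose to reach, as a shift and turn from the pose commanded when the call began, along the tool's axes at that moment; what a row does not reach only later rows make up. A row lasts 1/12 s, in which the tool goes at most 41.7 mm and 7.16 degrees, less where a joint would pass 70% of its speed; a pose out of reach is approached as far as the arm can. A call with a gripper value outside its range is refused whole. The fingers move at their own pace and stop on an object; "squeeze" is the grip in N (left out, the last holds). Time passes only in rows, so rows that repeat a pose let the fingers close. It gives the time, the measured TCP pose, the force and the opening at its end, in the units of the state.
- monitor.get_state(): the state, without advancing time (a new reading comes with each control period).
- eyes.read_camera(name): name is "side" or "top"; returns the picture (400x640x3 uint8, blue, green, red); there is no depth.
- eyes.camera_info(name): a dict with "fx", "fy", "cx", "cy" (pixels), "k1" (the pictures are not rectified: a ray, as slopes to the right and down, at radius r is drawn at 1 + k1 r^2 times it, then the intrinsics apply), "cam_to_world" (4x4, takes a point from camera to world coordinates). Camera axes: x right, y down, z forward; pixel columns grow to the right and rows downward; lengths in m; the calibration is good to about 2 mm. A picture is of the moment at which its call begins. camera_info takes no time and is no camera call.
- robot.close_job(): hands the job in, once; it reports no verdict.
Trained networks look in the newest picture that a camera, given by its name, has taken for a name from the list of things; names that differ only in an ending like _2 or _b are one class to them, and where a whole thing is asked for, a point or a joint stands for the part that bears it (a point fixed in the world has none). Each returns a list of dicts, best first, with "confidence" (0 to 1); they miss things now and then, are a little off and sometimes report something else, mostly with a low value. They report only what shows in the picture. A call takes as long as a camera call.
- eyes.recognise(query, camera): "position" ([column, row] in pixels, amid what is visible of it).
The state is a dict: "time_s": time; "qpos": joint angles; "qvel": joint speeds; "effort": joint torques, N m; "tcp_pos": TCP position; "orientation": TCP orientation; "wrist_force": force on the tool from outside, world axes, zero at the start; "moment": the same for the moment, N m; "gripper_width": finger opening in m.
Only numpy, scipy, OpenCV 4.12 (cv2) and the standard library are available. Lean on these libraries where they do the work, as an engineer would, in place of code of your own. Each camera call takes 0.05 s, during which the arm holds its last target.

## Working session

There is one attempt and no reset: what is moved stays moved. The work goes in short steps, Python scripts to look and compute and a tool call to move; the robot and the scene stay as the last step left them, time stands still between calls to the robot, and variables do not carry over. Pictures are saved under pics/ and viewed, and the job is handed in when it is done.

Besides the shell and the picture viewer there is one more tool, called in YAML: its name, and indented under it one key for each argument. send_rows: Moves the arm, as the interface text tells. Its arguments: {"type":"object","properties":{"twist":{"type":"array","items":{"type":"array","items":{"type":"number"}}},"dp":{"type":"array","items":{"type":"array","items":{"type":"number"}}},"gripper":{"type":"array","items":{"type":"number"}},"squeeze":{"type":"number"}},"required":["twist","dp","gripper"]}

```bash
mkdir -p pics; cat > h.py <<'E'
import numpy as np, cv2
from rig import monitor, eyes, robot
from scipy.spatial.transform import Rotation as R
def pic(cam,name):
    im=eyes.read_camera(cam); cv2.imwrite('pics/'+name,im); return im
def ray(cam,uv):
    c=eyes.camera_info(cam); d=np.array([(uv[0]-c['cx'])/c['fx'],(uv[1]-c['cy'])/c['fy']])
    s=d.copy()
    for _ in range(20): s=d/(1+c['k1']*(s@s))
    T=np.array(c['cam_to_world']); return T[:3,3],T[:3,:3]@np.array([s[0],s[1],1])
def atz(cam,uv,z):
    o,d=ray(cam,uv); return o+d*(z-o[2])/d[2]
def proj(cam,p):
    c=eyes.camera_info(cam);T=np.linalg.inv(np.array(c['cam_to_world'])); q=T[:3,:3]@np.array(p)+T[:3,3]
    s=q[:2]/q[2]; s=s*(1+c['k1']*(s@s)); return np.array([s[0]*c['fx']+c['cx'],s[1]*c['fy']+c['cy']])
def st():
    s=monitor.get_state(); r=R.from_quat(s['orientation']).as_matrix()
    print('t',round(s['time_s'],2),'tcp',np.round(s['tcp_pos'],4),'F',np.round(s['wrist_force'],1),'w',round(s['gripper_width'],4)); print(np.round(r,3).tolist()); return s
E
python3 - <<'E'
from h import *
st(); print(robot.nose_length, monitor.get_state()['qpos'])
for c in('top','side'):
    pic(c,c+'0.png')
    i=eyes.camera_info(c); print(c,{k:np.round(v,3).tolist() for k,v in i.items()})
for q in ['knob_grip','plunger_top','flat_top','block_a_mid']:
  for c in('top','side'):
    for r in eyes.recognise(q,c): print(q,c,np.round(r['position'],1),round(r['confidence'],2))
E
```

```text
t 0.0 tcp [0.1808 0.5975 0.244 ] F [-1.1 -0.  -0.2] w 0.0853
[[-0.957, 0.29, -0.001], [0.29, 0.957, -0.002], [0.0, -0.002, -1.0]]
0.014 [ 1.20726919e+00  3.09009439e-01  1.63522021e+00 -1.18632265e-05
  1.19969473e+00 -6.96724680e-02]
top {'fx': 499.861, 'fy': 499.861, 'cx': 321.359, 'cy': 211.341, 'k1': -0.149, 'cam_to_world': [[0.004, -0.998, 0.068, 0.441], [-1.0, -0.004, -0.002, 0.031], [0.002, -0.068, -0.998, 1.542], [0.0, 0.0, 0.0, 1.0]]}
side {'fx': 498.345, 'fy': 498.345, 'cx': 325.697, 'cy': 200.611, 'k1': -0.15, 'cam_to_world': [[0.838, -0.346, 0.421, -0.131], [-0.545, -0.555, 0.629, -0.892], [0.016, -0.757, -0.654, 1.09], [0.0, 0.0, 0.0, 1.0]]}
knob_grip top [288.  189.6] 0.82
knob_grip side [341.3 195.6] 0.67
plunger_top top [215.8 287.9] 0.66
plunger_top top [282.4 164.5] 0.55
plunger_top side [349.1 179.1] 0.7
flat_top top [288.1 188.1] 0.83
flat_top top [186.3 182.5] 0.54
flat_top side [343.1 198.4] 0.7
block_a_mid top [438.5 151.8] 0.62
block_a_mid top [450.7 210.6] 0.57
block_a_mid side [423.1 307.2] 0.73
```

View pics/top0.png

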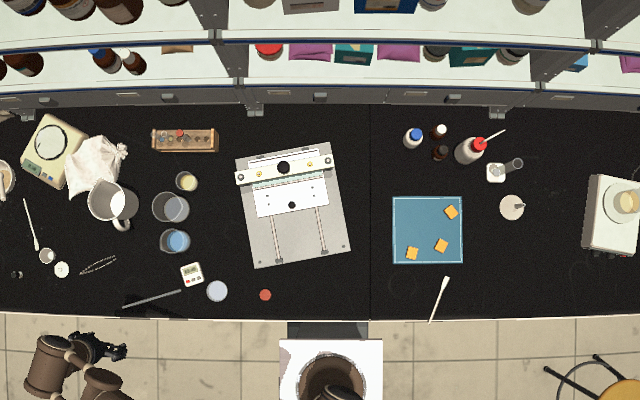

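View pics/side0.png

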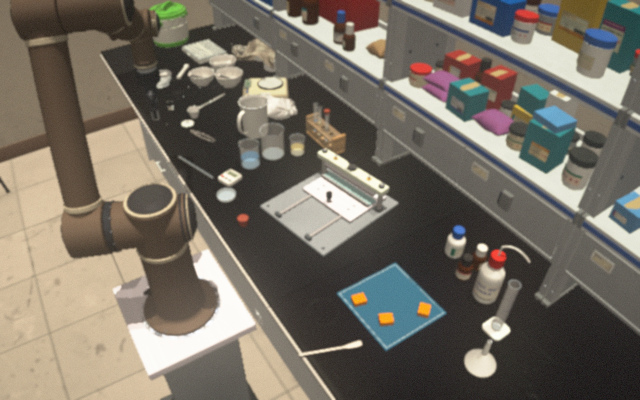

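The top view shows three amber blocks, at about (452,212), (441,245) and (412,253). The knob is at about (292,205), the plunger cap at (283,168), and the press is turned slightly. Next I'll crop in and measure.

```bash
cat > blk.py <<'E'
from h import *
def blocks(im,cam='top',z=0.019,roi=None,show=True):
    hsv=cv2.cvtColor(im,cv2.COLOR_BGR2HSV); m=cv2.inRange(hsv,(8,130,120),(28,255,255))
    out=[]
    big=cv2.resize(m,None,fx=1,fy=1)
    cs,_=cv2.findContours(big,cv2.RETR_EXTERNAL,cv2.CHAIN_APPROX_NONE)
    for c in cs:
        if not 25<cv2.contourArea(c)<900: continue
        mo=cv2.moments(c); u=(mo['m10']/mo['m00'],mo['m01']/mo['m00'])
        w=np.array([atz(cam,p[0],z)[:2] for p in c],np.float32)
        r=cv2.minAreaRect(w*1000)
        out.append((u,atz(cam,u,z),r,cv2.contourArea(c)))
        if show: print(cam,np.round(u,1),np.round(atz(cam,u,z),4),'rect',np.round(r[0],1),np.round(r[1],1),round(r[2],1),'A',cv2.contourArea(c))
    return out
E
python3 - <<'E'
from blk import *
a=cv2.imread('pics/top0.png');b=cv2.imread('pics/side0.png')
blocks(a);blocks(b,'side')
cv2.imwrite('pics/c1.png',cv2.resize(a[135:275,230:355],None,fx=4.5,fy=4.2,interpolation=cv2.INTER_CUBIC))
cv2.imwrite('pics/c2.png',cv2.resize(a[190:270,385:470],None,fx=6,fy=6,interpolation=cv2.INTER_CUBIC))
cv2.imwrite('pics/c3.png',cv2.resize(b[140:255,255:405],None,fx=5,fy=5,interpolation=cv2.INTER_CUBIC))
E
```

```text
top [622.9 390.6] [-0.0381 -0.9581  0.019 ] rect [ -32.1 -949.6] [153.6  67.7] 85.0 A 589.0
top [411.4 252.6] [ 0.419  -0.2465  0.019 ] rect [ 419.2 -246.5] [29.9 35.5] 75.6 A 93.0
top [440.5 245.4] [ 0.441  -0.3371  0.019 ] rect [ 441.3 -337.3] [29.2 35.9] 62.6 A 97.0
top [450.5 211.5] [ 0.5455 -0.3696  0.019 ] rect [ 545.6 -369.5] [35.  31.1] 44.1 A 100.0
side [385.8 318.5] [ 0.4353 -0.3395  0.019 ] rect [ 435.5 -339.5] [35.1 37.2] 57.0 A 138.5
side [423.8 309.2] [ 0.5391 -0.3714  0.019 ] rect [ 539.2 -371.5] [43.4 30. ] 38.4 A 122.5
side [358.7 298.9] [ 0.4133 -0.2487  0.019 ] rect [ 413.4 -248.5] [35.8 37.1] 75.8 A 124.0
side [520.1 111.5] [1.6019 0.1874 0.019 ] rect [1598.6  190.7] [107.2  62. ] 76.0 A 101.5
```

View pics/c1.png

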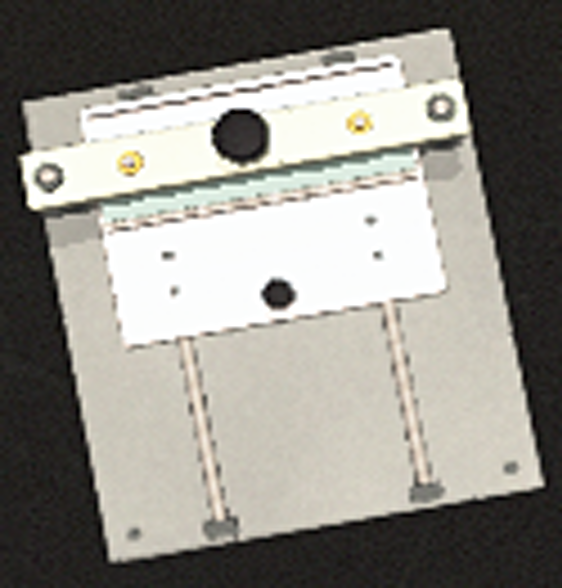

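View pics/c2.png

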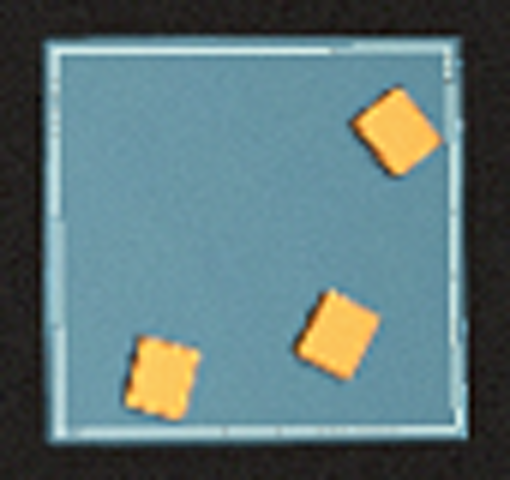

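View pics/c3.png

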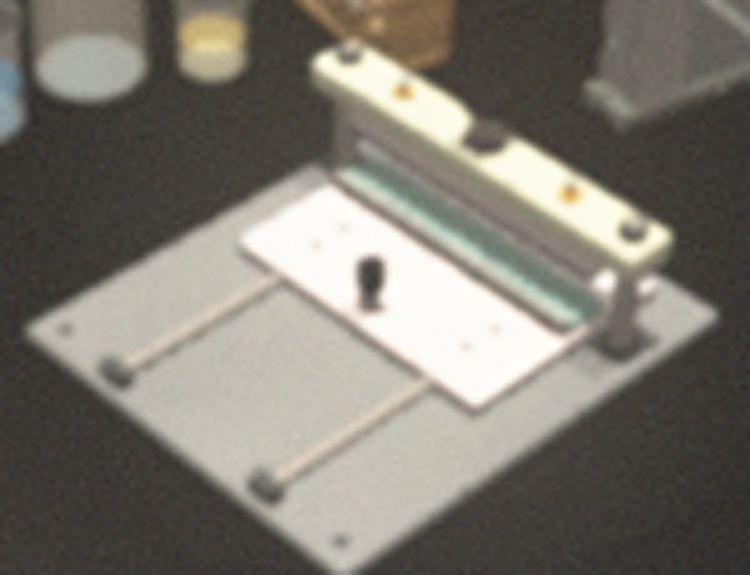

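```bash
python3 - <<'E'
from h import *
a=cv2.imread('pics/top0.png')
g=cv2.cvtColor(a,cv2.COLOR_BGR2GRAY)
# plate
m=(g>70).astype(np.uint8); m[:, :228]=0;m[:,360:]=0;m[:135]=0;m[280:]=0
cs,_=cv2.findContours(m,cv2.RETR_EXTERNAL,cv2.CHAIN_APPROX_NONE)
c=max(cs,key=cv2.contourArea)
w=np.array([atz('top',p[0],0.01)[:2] for p in c],np.float32)*1000
r=cv2.minAreaRect(w); print('plate',r)
def blob(cam,im,x0,y0,x1,y1,th,z):
    s=im[y0:y1,x0:x1].max(axis=2)
    mm=(s<th).astype(np.uint8); n,l,stt,ce=cv2.connectedComponentsWithStats(mm)
    for i in range(1,n):
        if stt[i,4]>8: 
            u=ce[i]+[x0,y0]; print(cam,u,stt[i],np.round(atz(cam,u,z),4))
blob('top',a,284,198,300,212,90,0.068)
blob('top',a,272,158,294,178,90,0.153)
# beam bolts
for u in [(230+49/4.5,135+177/4.2),(230+441/4.5,135+108/4.2),(230+130/4.5,135+162/4.2),(230+359/4.5,135+121/4.2)]: print(np.round(atz('top',u,.111),4))
for u in [(230+220/4.5,135+527/4.2),(230+427/4.5,135+490/4.2)]: print('stops',np.round(atz('top',u,.02),4))
b=cv2.imread('pics/side0.png')
blob('side',b,320,185,340,205,90,0.060)
blob('side',b,343,158,360,175,90,0.153)
print(proj('side',[0.56,0.09,0.068]))
E
```

```text
plate ((565.5421142578125, 123.79070281982422), (346.5653381347656, 311.0083312988281), 11.040413856506348)
top [291.3125  204.53125] [ 4  4  7  6 32] [0.5607 0.1181 0.068 ]
top [282.91056911 166.78861789] [  5   3  12  13 123] [0.66   0.1377 0.153 ]
[0.6362 0.2626 0.111 ]
[0.6849 0.0106 0.111 ]
[0.6467 0.2103 0.111 ]
[0.6756 0.0633 0.111 ]
stops [0.394  0.1574 0.02  ]
stops [0.4214 0.0178 0.02  ]
side [328.93333333 195.06666667] [ 8  8  3  6 15] [0.5558 0.116  0.06  ]
side [354.15   160.8625] [ 3  0 14  9 80] [0.6544 0.1234 0.153 ]
[334.58682286 197.1783822 ]
```

```bash
cat >> h.py <<'E'
def plan(pos,yaw,note=''):
    """pos world TCP target; yaw = direction (deg) of tool y axis; prints total dp (mm) and twist (deg)"""
    s=monitor.get_state(); r=R.from_quat(s['orientation']).as_matrix()
    dp=r.T@(np.array(pos)-np.array(s['tcp_pos']))*1000
    y=np.radians(yaw); cands=[]
    for k in (0,np.pi):
        ty=np.array([np.cos(y+k),np.sin(y+k),0]); tz=np.array([0,0,-1.]); M=np.column_stack([np.cross(ty,tz),ty,tz])
        cands.append(R.from_matrix(r.T@M).as_rotvec(degrees=True))
    tw=min(cands,key=np.linalg.norm)
    print(note,'dp',np.round(dp,1).tolist(),'tw',np.round(tw,2).tolist(),'rows>=',round(max(np.linalg.norm(dp)/41.7,np.linalg.norm(tw)/7.16),1))
F0=np.radians(11.0)
FX=np.array([np.cos(F0),np.sin(F0),0]);FY=np.array([-np.sin(F0),np.cos(F0),0])
E
python3 - <<'E'
from h import *
plan([.562,.118,.2],101)
E
```

```text
dp [-503.7, -349.3, 45.3] tw [-0.0, -0.0, -27.83] rows>= 14.7
```

send_rows:
  twist:
    - [0,0,-5]
    - [0,0,-10]
    - [0,0,-10]
    - [0,0,-10]
    - [0,0,-10]
  dp:
    - [-34,-23,3]
    - [-68,-47,6]
    - [-102,-70,9]
    - [-135,-94,12]
    - [-168,-116,15]
  gripper: [0.6,0.6,0.6,0.6,0.6]
  squeeze: 40

```text
time_s: 0.92
tcp_pos: [0.3089, 0.4369, 0.2303]
orientation: [0.059, 0.998, 0.0, 0.0]
wrist_force: [0.1, 0.3, -0.6]
gripper_width: 0.0511
```

```bash
python3 - <<'E'
from h import *
st();plan([.562,.118,.2],101); print(robot.nose_length)
E
```

```text
t 0.92 tcp [0.3089 0.4369 0.2303] F [ 0.1  0.3 -0.6] w 0.0511
[[-0.993, 0.118, 0.0], [0.118, 0.993, 0.0], [-0.0, 0.0, -1.0]]
 dp [-289.0, -286.7, 30.3] tw [0.0, 0.02, -17.79] rows>= 9.8
0.014
```

send_rows:
  twist:
    - [0,0,-5]
    - [0,0,-10]
    - [0,0,-14]
    - [0,0,-17.8]
    - [0,0,-17.8]
  dp:
    - [-29,-29,3]
    - [-58,-57,6]
    - [-87,-86,9]
    - [-116,-115,12]
    - [-145,-144,15]
  gripper: [0.6,0.6,0.6,0.6,0.6]

```text
time_s: 1.33
tcp_pos: [0.4361, 0.2767, 0.2156]
orientation: [-0.097, 0.995, 0.0, 0.001]
wrist_force: [0.1, -0.4, -0.6]
gripper_width: 0.0514
```

```bash
python3 - <<'E'
from h import *
st();plan([.562,.118,.2],101)
E
```

```text
t 1.33 tcp [0.4361 0.2767 0.2156] F [ 0.1 -0.4 -0.6] w 0.0514
[[-0.981, -0.193, 0.001], [-0.193, 0.981, 0.001], [-0.001, 0.0, -1.0]]
 dp [-92.9, -180.0, 15.6] tw [0.02, 0.06, 0.11] rows>= 4.9
```

send_rows:
  twist:
    - [0,0,0]
    - [0,0,0]
    - [0,0,0]
    - [0,0,0]
    - [0,0,0]
  dp:
    - [-18,-36,3]
    - [-37,-72,6]
    - [-56,-108,9]
    - [-75,-144,12]
    - [-93,-180,15.5]
  gripper: [0.6,0.6,0.6,0.6,0.6]

```text
time_s: 1.75
tcp_pos: [0.562, 0.1175, 0.2001]
orientation: [-0.095, 0.995, 0.0, 0.001]
wrist_force: [1.4, 0.5, 0.4]
gripper_width: 0.0511
```

```bash
python3 - <<'E'
from h import *
st();plan([.562,.118,.2],101);a=pic('top','top1.png');b=pic('side','side1.png')
cv2.imwrite('pics/c4.png',np.hstack([cv2.resize(b[120:260,250:420],None,fx=4,fy=4,interpolation=cv2.INTER_CUBIC)]))
E
```

```text
t 1.75 tcp [0.562  0.1175 0.2001] F [1.4 0.5 0.4] w 0.0511
[[-0.982, -0.19, 0.001], [-0.19, 0.982, 0.0], [-0.001, 0.0, -1.0]]
 dp [-0.1, 0.5, 0.1] tw [0.0, 0.07, -0.05] rows>= 0.0
```

View pics/c4.png

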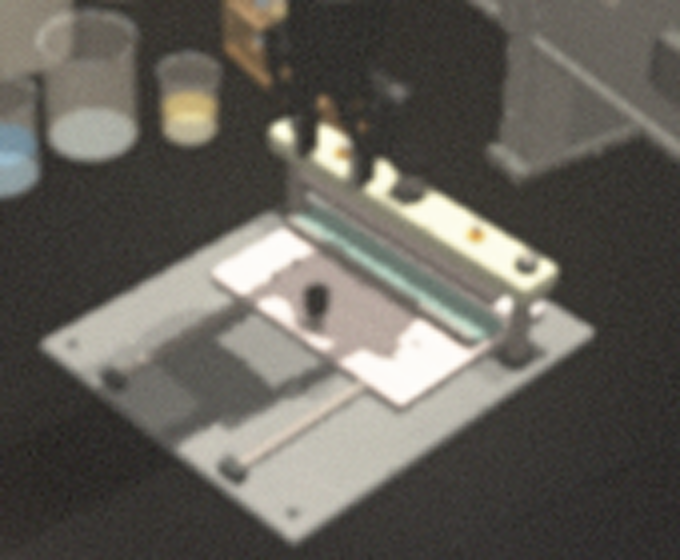

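send_rows:
  twist:
    - [0,0,0]
    - [0,0,0]
    - [0,0,0]
    - [0,0,0]
    - [0,0,0]
  dp:
    - [0,0.5,35]
    - [0,0.5,70]
    - [0,0.5,105]
    - [0,0.5,130]
    - [0,0.5,146]
  gripper: [0.6,0.6,0.6,0.6,0.6]

```text
time_s: 2.27
tcp_pos: [0.5575, 0.1201, 0.0505]
orientation: [-0.096, 0.995, 0.0, -0.003]
wrist_force: [-0.5, -0.2, -0.3]
gripper_width: 0.0512
```

send_rows:
  twist:
    - [0,0,0]
    - [0,0,0]
    - [0,0,0]
    - [0,0,0]
    - [0,0,0]
  dp:
    - [0,0,0]
    - [0,0,0]
    - [0,0,0]
    - [0,0,0]
    - [0,0,0]
  gripper: [0,0,0,0,0]

```text
time_s: 2.68
tcp_pos: [0.5606, 0.1195, 0.0543]
orientation: [-0.096, 0.995, -0.0, 0.0]
wrist_force: [0.1, -2.8, -7.0]
gripper_width: 0.02
```

send_rows:
  twist:
    - [0,0,0]
    - [0,0,0]
    - [0,0,0]
    - [0,0,0]
    - [0,0,0]
  dp:
    - [15,0,0]
    - [30,0,0]
    - [45,0,0]
    - [60,0,0]
    - [75,0,0]
  gripper: [0,0,0,0,0]

```text
time_s: 3.1
tcp_pos: [0.4889, 0.1057, 0.0544]
orientation: [-0.095, 0.995, 0.0, 0.003]
wrist_force: [6.4, -1.3, -12.8]
gripper_width: 0.0202
```

send_rows:
  twist:
    - [0,0,0]
    - [0,0,0]
    - [0,0,0]
    - [0,0,0]
    - [0,0,0]
  dp:
    - [12,0,0]
    - [24,0,0]
    - [36,0,0]
    - [44,0,0]
    - [50,0,0]
  gripper: [0,0,0,0,0]

```text
time_s: 3.52
tcp_pos: [0.4387, 0.096, 0.0544]
orientation: [-0.095, 0.995, 0.0, 0.002]
wrist_force: [4.6, -0.4, -13.3]
gripper_width: 0.0202
```

send_rows:
  twist:
    - [0,0,0]
    - [0,0,0]
    - [0,0,0]
  dp:
    - [2,0,0]
    - [4,0,0]
    - [4,0,0]
  gripper: [0,0,0]

```text
time_s: 3.77
tcp_pos: [0.4346, 0.0953, 0.0543]
orientation: [-0.096, 0.995, -0.0, 0.001]
wrist_force: [4.1, -3.3, -9.0]
gripper_width: 0.0198
```

send_rows:
  twist:
    - [0,0,0]
    - [0,0,0]
    - [0,0,0]
    - [0,0,0]
  dp:
    - [3,0,0]
    - [6,0,0]
    - [9,0,0]
    - [9,0,0]
  gripper: [0,0,0,0]

```text
time_s: 4.1
tcp_pos: [0.4327, 0.0949, 0.0545]
orientation: [-0.095, 0.995, 0.001, 0.009]
wrist_force: [18.1, 2.9, -29.5]
gripper_width: 0.0199
```

```bash
python3 - <<'E'
from h import *
st();a=pic('top','top2.png')
cv2.imwrite('pics/c5.png',cv2.resize(a[135:275,230:355],None,fx=4.5,fy=4.2,interpolation=cv2.INTER_CUBIC))
E
```

```text
t 4.1 tcp [0.4327 0.0949 0.0545] F [ 18.1   2.9 -29.5] w 0.0199
[[-0.982, -0.189, 0.018], [-0.189, 0.982, 0.003], [-0.018, -0.0, -1.0]]
```

View pics/c5.png

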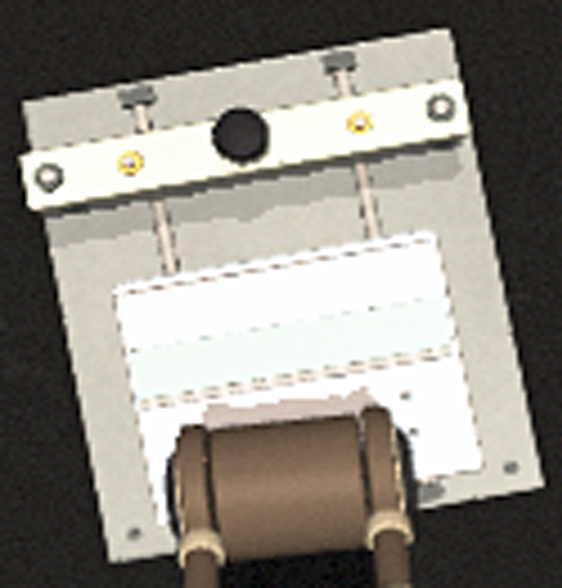

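send_rows:
  twist:
    - [0,0,0]
    - [0,0,0]
    - [0,0,0]
    - [0,0,0]
    - [0,0,0]
  dp:
    - [-4,0,0]
    - [-6.5,0,0]
    - [-6.5,0,0]
    - [-6.5,0,0]
    - [-6.5,0,0]
  gripper: [0,0,0,0.6,0.6]

```text
time_s: 4.57
tcp_pos: [0.431, 0.0951, 0.0542]
orientation: [-0.095, 0.995, 0.0, -0.001]
wrist_force: [0.4, 0.0, 0.1]
gripper_width: 0.0432
```

```bash
python3 - <<'E'
from h import *
st()
U=lambda x,y:(230+x/4.5,135+y/4.2)
# cv2.resize pixel centre shift: u=(x+.5)/f-.5
U=lambda x,y:(230+(x+.5)/4.5-.5,135+(y+.5)/4.2-.5)
P=[atz('top',U(*p),.038) for p in [(130,352),(441,302),(141,399),(450,346)]]
for p in P: print(np.round(p,4))
print('cen',np.mean(P,axis=0), 'len',np.linalg.norm(P[0]-P[1]),np.linalg.norm(P[2]-P[3]),'dep',np.linalg.norm(P[0]-P[2]),np.linalg.norm(P[1]-P[3]))
for a,b in((0,1),(2,3)): d=P[a]-P[b]; print('yaw',np.degrees(np.arctan2(d[1],d[0]))-90)
plan([.419,-.246,.2],75.6)
E
```

```text
t 4.57 tcp [0.431  0.0951 0.0542] F [0.4 0.  0.1] w 0.0432
[[-0.982, -0.19, -0.001], [-0.19, 0.982, 0.0], [0.001, 0.001, -1.0]]
[0.5206 0.2187 0.038 ]
[0.5576 0.0103 0.038 ]
[0.4869 0.2109 0.038 ]
[0.526  0.0041 0.038 ]
cen [0.52277858 0.111023   0.038     ] len 0.21171436872275767 0.21045544772135635 dep 0.03463159537167106 0.03222190693478646
yaw 10.051971941203021
yaw 10.696491504824465
 dp [76.8, -332.5, -145.9] tw [0.02, -0.08, 25.36] rows>= 8.9
```

send_rows:
  twist:
    - [0,0,0]
    - [0,0,0]
    - [0,0,5]
    - [0,0,10]
    - [0,0,15]
  dp:
    - [0,0,-38]
    - [0,0,-76]
    - [10,-40,-82]
    - [20,-80,-84]
    - [28,-120,-86]
  gripper: [0.6,0.6,0.6,0.6,0.6]

```text
time_s: 4.98
tcp_pos: [0.4267, -0.0286, 0.1416]
orientation: [0.036, 0.999, 0.0, 0.001]
wrist_force: [1.6, -0.1, 0.5]
gripper_width: 0.0514
```

```bash
python3 - <<'E'
from h import *
st()
plan([.419,-.246,.12],75.6)
a=pic('top','top3.png')
from blk import *
blocks(a)
g=a[195:215,280:305].max(axis=2)
E
```

```text
t 4.98 tcp [ 0.4267 -0.0286  0.1416] F [ 1.6 -0.1  0.5] w 0.0514
[[-0.997, 0.071, 0.002], [0.071, 0.997, 0.0], [-0.002, 0.0, -1.0]]
 dp [-7.7, -217.4, 21.5] tw [0.03, 0.11, 10.33] rows>= 5.2
top [622.8 390.6] [-0.0381 -0.9579  0.019 ] rect [ -32.1 -949.6] [153.6  67.7] 85.0 A 590.0
top [411.3 252.6] [ 0.4191 -0.2462  0.019 ] rect [ 419.3 -246.1] [29.2 35.5] 75.6 A 91.0
top [440.5 245.5] [ 0.4408 -0.3371  0.019 ] rect [ 440.8 -337.1] [29.2 34.9] 62.7 A 96.0
top [450.5 211.5] [ 0.5455 -0.3696  0.019 ] rect [ 545.6 -369.5] [35.  31.1] 44.1 A 100.0
```

send_rows:
  twist:
    - [0,0,5]
    - [0,0,10.3]
    - [0,0,10.3]
    - [0,0,10.3]
    - [0,0,10.3]
  dp:
    - [-2,-40,5]
    - [-4,-81,10]
    - [-6,-122,15]
    - [-7,-163,20]
    - [-8,-203,22]
  gripper: [0.6,0.6,0.6,0.6,0.6]

```text
time_s: 5.45
tcp_pos: [0.4194, -0.2324, 0.1176]
orientation: [0.125, 0.992, 0.001, -0.001]
wrist_force: [0.1, 1.0, -0.7]
gripper_width: 0.0512
```

send_rows:
  twist:
    - [0,0,0]
    - [0,0,0]
    - [0,0,0]
    - [0,0,0]
  dp:
    - [0,-10,10]
    - [0,-15,40]
    - [0,-15,60]
    - [0,-15,60]
  gripper: [0.6,0.6,0.6,0.6]

```text
time_s: 5.78
tcp_pos: [0.413, -0.2433, 0.0542]
orientation: [0.125, 0.992, 0.003, -0.004]
wrist_force: [-1.0, 0.4, -0.1]
gripper_width: 0.0513
```

```bash
python3 - <<'E'
from h import *
st()
plan([.419,-.247,.020],75.6)
b=pic('side','side3.png');cv2.imwrite('pics/c6.png',cv2.resize(b[240:360,300:460],None,fx=4,fy=4,interpolation=cv2.INTER_CUBIC))
E
```

```text
t 5.78 tcp [ 0.413  -0.2433  0.0542] F [-1.   0.4 -0.1] w 0.0513
[[-0.969, 0.249, -0.008], [0.249, 0.969, 0.006], [0.009, 0.004, -1.0]]
 dp [-7.1, -2.2, 34.1] tw [0.24, -0.53, -0.0] rows>= 0.8
```

View pics/c6.png

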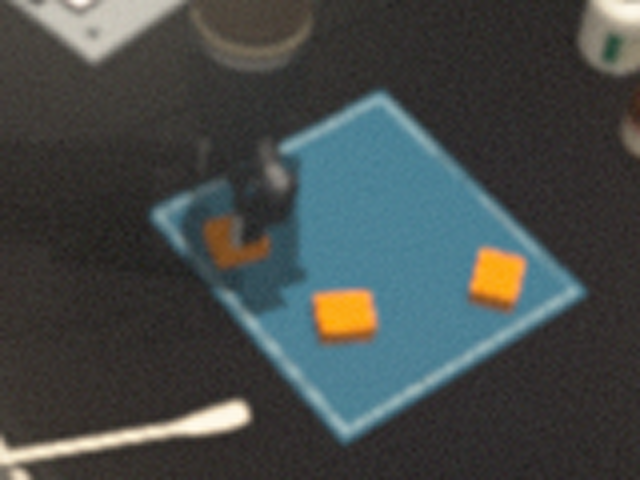

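send_rows:
  twist:
    - [0,0,0]
    - [0,0,0]
    - [0,0,0]
    - [0,0,0]
    - [0,0,0]
  dp:
    - [0,0,0]
    - [0,0,20]
    - [0,0,30]
    - [0,0,34]
    - [0,0,34]
  gripper: [0.6,0.6,0.6,0.6,0.6]

```text
time_s: 6.25
tcp_pos: [0.4165, -0.2452, 0.0236]
orientation: [0.124, 0.992, 0.0, -0.001]
wrist_force: [-0.4, -0.7, -0.2]
gripper_width: 0.0515
```

send_rows:
  twist:
    - [0,0,0]
  dp:
    - [0,0,0]
  gripper: [0.6]

```text
time_s: 6.33
tcp_pos: [0.4171, -0.2459, 0.0243]
orientation: [0.124, 0.992, -0.0, 0.0]
wrist_force: [-0.3, 0.2, 0.6]
gripper_width: 0.0513
```

send_rows:
  twist:
    - [0,0,0]
    - [0,0,0]
    - [0,0,0]
    - [0,0,0]
    - [0,0,0]
  dp:
    - [-2,-1,4]
    - [-2,-1,4]
    - [-2,-1,4]
    - [-2,-1,4]
    - [-2,-1,4]
  gripper: [0.6,0.6,0.2,0.2,0.2]

```text
time_s: 6.75
tcp_pos: [0.4189, -0.2478, 0.0202]
orientation: [0.125, 0.992, -0.0, 0.001]
wrist_force: [0.4, 0.2, 1.7]
gripper_width: 0.029
```

```bash
python3 - <<'E'
from h import *
st();print(robot.nose_length)
E
```

```text
t 6.75 tcp [ 0.4189 -0.2478  0.0202] F [0.4 0.2 1.7] w 0.029
[[-0.969, 0.248, 0.001], [0.248, 0.969, -0.001], [-0.001, -0.0, -1.0]]
0.014
```

```bash
cat >> h.py <<'E'
F0=np.radians(10.8)
FX=np.array([np.cos(F0),np.sin(F0),0]);FY=np.array([-np.sin(F0),np.cos(F0),0])
FC=np.array([0.5226,0.1115,0])
def slot(x,y,z): return FC+FX*x/1000+FY*y/1000+[0,0,z/1000]
E
python3 - <<'E'
from h import *
print(slot(16,80,120)); plan(slot(16,80,120),100.8)
E
```

```text
[0.52332609 0.19308108 0.12      ]
 dp [7.9, 453.0, -100.0] tw [-0.04, 0.06, -25.14] rows>= 11.1
```

send_rows:
  twist:
    - [0,0,0]
    - [0,0,0]
    - [0,0,0]
    - [0,0,-5]
    - [0,0,-10]
  dp:
    - [0,0,-25]
    - [0,0,-60]
    - [-5,20,-85]
    - [-15,55,-95]
    - [-25,92,-100]
  gripper: [0.2,0.2,0.2,0.2,0.2]

```text
time_s: 7.17
tcp_pos: [0.4674, -0.1654, 0.1227]
orientation: [0.037, 0.999, -0.001, 0.003]
wrist_force: [1.6, 0.6, -0.8]
gripper_width: 0.0292
```

```bash
python3 - <<'E'
from h import *
st(); plan(slot(16,80,120),100.8)
E
```

```text
t 7.17 tcp [ 0.4674 -0.1654  0.1227] F [ 1.6  0.6 -0.8] w 0.0292
[[-0.997, 0.075, 0.005], [0.075, 0.997, -0.003], [-0.005, -0.002, -1.0]]
 dp [-28.9, 361.6, 2.1] tw [-0.16, 0.29, -15.09] rows>= 8.7
```

send_rows:
  twist:
    - [0,0,-5]
    - [0,0,-10]
    - [0,0,-15]
    - [0,0,-15]
    - [0,0,-15]
  dp:
    - [-3,38,0]
    - [-6,77,0]
    - [-9,116,0]
    - [-12,155,0]
    - [-15,194,0]
  gripper: [0.2,0.2,0.2,0.2,0.2]

```text
time_s: 7.58
tcp_pos: [0.4947, 0.0297, 0.1198]
orientation: [-0.093, 0.996, -0.0, -0.0]
wrist_force: [1.1, -1.2, -0.2]
gripper_width: 0.0291
```

```bash
python3 - <<'E'
from h import *
st(); plan(slot(16,80,120),100.8)
E
```

```text
t 7.58 tcp [0.4947 0.0297 0.1198] F [ 1.1 -1.2 -0.2] w 0.0291
[[-0.983, -0.185, -0.0], [-0.185, 0.983, -0.0], [0.0, -0.0, -1.0]]
 dp [-58.4, 155.3, -0.3] tw [-0.0, -0.01, -0.13] rows>= 4.0
```

send_rows:
  twist:
    - [0,0,0]
    - [0,0,0]
    - [0,0,0]
    - [0,0,0]
    - [0,0,0]
  dp:
    - [-14,38,0]
    - [-29,77,0]
    - [-44,117,0]
    - [-58,150,0]
    - [-58,155,0]
  gripper: [0.2,0.2,0.2,0.2,0.2]

```text
time_s: 8.0
tcp_pos: [0.5251, 0.1965, 0.1205]
orientation: [-0.095, 0.995, 0.001, 0.002]
wrist_force: [1.4, 0.2, -0.2]
gripper_width: 0.0288
```

send_rows:
  twist:
    - [0,0,0]
    - [0,0,0]
    - [0,0,0]
    - [0,0,0]
    - [0,0,0]
  dp:
    - [0,0,0]
    - [0,0,20]
    - [0,0,40]
    - [0,0,50]
    - [0,0,50]
  gripper: [0.2,0.2,0.2,0.2,0.2]

```text
time_s: 8.42
tcp_pos: [0.5202, 0.1886, 0.0667]
orientation: [-0.092, 0.996, -0.001, -0.004]
wrist_force: [-0.2, -0.4, -0.4]
gripper_width: 0.0287
```

```bash
python3 - <<'E'
from h import *
st(); plan(slot(16,80,56),100.8);b=pic('side','side4.png');cv2.imwrite('pics/c7.png',cv2.resize(b[120:260,250:420],None,fx=4,fy=4,interpolation=cv2.INTER_CUBIC))
from blk import *
a=pic('top','top4.png');blocks(a)
E
```

```text
t 8.42 tcp [0.5202 0.1886 0.0667] F [-0.2 -0.4 -0.4] w 0.0287
[[-0.983, -0.184, -0.007], [-0.184, 0.983, -0.002], [0.007, -0.001, -1.0]]
 dp [-4.0, 3.8, 10.7] tw [-0.06, -0.43, -0.22] rows>= 0.3
top [622.9 390.6] [-0.0381 -0.9581  0.019 ] rect [ -32.1 -949.6] [153.6  67.7] 85.0 A 589.0
top [440.5 245.5] [ 0.4408 -0.3371  0.019 ] rect [ 440.8 -337.1] [29.2 34.9] 62.7 A 96.0
top [450.5 211.5] [ 0.5455 -0.3696  0.019 ] rect [ 545.6 -369.5] [35.  31.1] 44.1 A 100.0
```

View pics/c7.png

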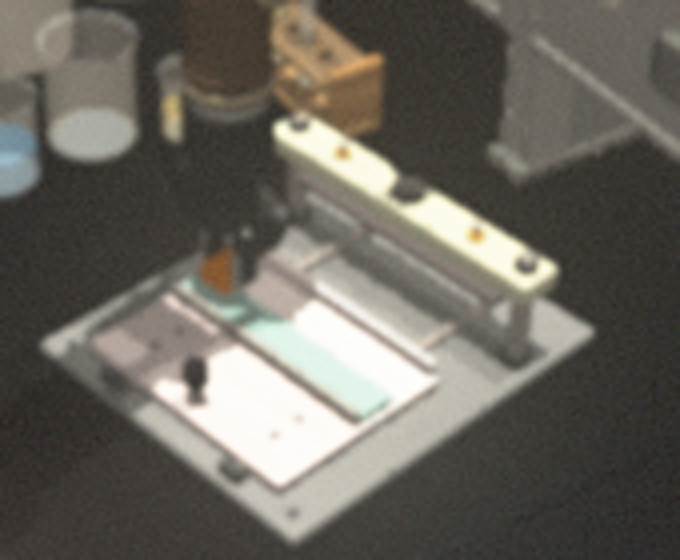

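send_rows:
  twist:
    - [0,0,0]
    - [0,0,0]
    - [0,0,0]
  dp:
    - [0,0,0]
    - [0,0,0]
    - [0,0,0]
  gripper: [0.2,0.2,0.2]

```text
time_s: 8.77
tcp_pos: [0.5244, 0.1909, 0.071]
orientation: [-0.093, 0.996, 0.0, 0.001]
wrist_force: [-0.1, 0.6, -1.0]
gripper_width: 0.0289
```

```bash
python3 - <<'E'
from h import *
st(); plan(slot(16,80,57),100.8)
E
```

```text
t 8.77 tcp [0.5244 0.1909 0.071 ] F [-0.1  0.6 -1. ] w 0.0289
[[-0.983, -0.185, 0.002], [-0.185, 0.983, 0.001], [-0.002, 0.0, -1.0]]
 dp [0.6, 2.3, 14.0] tw [0.01, 0.13, -0.15] rows>= 0.3
```

send_rows:
  twist:
    - [0,0,0]
    - [0,0,0]
    - [0,0,0]
    - [0,0,0]
    - [0,0,0]
  dp:
    - [0,1,5]
    - [0,2,10]
    - [0,2,13]
    - [0,2,13]
    - [0,2,13]
  gripper: [0.2,0.2,0.2,0.2,0.2]

```text
time_s: 9.18
tcp_pos: [0.5225, 0.1928, 0.0561]
orientation: [-0.093, 0.996, -0.0, -0.001]
wrist_force: [0.1, 0.1, -1.2]
gripper_width: 0.0287
```

send_rows:
  twist:
    - [0,0,0]
    - [0,0,0]
    - [0,0,0]
  dp:
    - [0,0,1.5]
    - [0,0,3]
    - [0,0,3]
  gripper: [0.2,0.2,0.2]

```text
time_s: 9.43
tcp_pos: [0.5235, 0.193, 0.0552]
orientation: [-0.093, 0.996, 0.0, 0.0]
wrist_force: [-2.2, -0.4, 7.2]
gripper_width: 0.029
```

send_rows:
  twist:
    - [0,0,0]
    - [0,0,0]
    - [0,0,0]
    - [0,0,0]
    - [0,0,0]
  dp:
    - [3,0,0]
    - [6,0,0]
    - [9,0,0]
    - [12,0,0]
    - [12,0,0]
  gripper: [0.2,0.2,0.2,0.2,0.2]

```text
time_s: 9.85
tcp_pos: [0.5128, 0.1911, 0.0552]
orientation: [-0.093, 0.996, 0.0, 0.002]
wrist_force: [1.4, 0.1, 6.8]
gripper_width: 0.0291
```

send_rows:
  twist:
    - [0,0,0]
    - [0,0,0]
    - [0,0,0]
    - [0,0,0]
  dp:
    - [2,0,0]
    - [4,0,0]
    - [6,0,0]
    - [6,0,0]
  gripper: [0.2,0.2,0.2,0.2]

```text
time_s: 10.18
tcp_pos: [0.5086, 0.1903, 0.0552]
orientation: [-0.093, 0.996, 0.001, 0.004]
wrist_force: [5.4, 2.0, 3.9]
gripper_width: 0.0293
```

send_rows:
  twist:
    - [0,0,0]
    - [0,0,0]
    - [0,0,0]
    - [0,0,0]
  dp:
    - [2,0,0]
    - [4,0,0]
    - [6,0,0]
    - [6,0,0]
  gripper: [0.2,0.2,0.2,0.2]

```text
time_s: 10.52
tcp_pos: [0.5082, 0.1902, 0.056]
orientation: [-0.093, 0.996, 0.002, 0.011]
wrist_force: [15.8, 2.4, -7.2]
gripper_width: 0.029
```

```bash
python3 - <<'E'
from h import *
s=st(); p=np.array(s['tcp_pos'])-FC; print(p@FX,p@FY)
E
```

```text
t 10.52 tcp [0.5082 0.1902 0.056 ] F [15.8  2.4 -7.2] w 0.029
[[-0.982, -0.185, 0.021], [-0.185, 0.983, 0.005], [-0.022, 0.001, -1.0]]
0.0006218888113855802 0.08004901114811046
```

send_rows:
  twist:
    - [0,0,0]
    - [0,0,0]
    - [0,0,0]
  dp:
    - [-4,0,0]
    - [-7,0,0]
    - [-7,0,-1]
  gripper: [0.2,0.2,0.2]

```text
time_s: 10.77
tcp_pos: [0.5086, 0.1903, 0.0555]
orientation: [-0.093, 0.996, 0.001, 0.002]
wrist_force: [6.5, 1.6, -3.9]
gripper_width: 0.0289
```

send_rows:
  twist:
    - [0,0,0]
    - [0,0,0]
    - [0,0,0]
    - [0,0,0]
    - [0,0,0]
  dp:
    - [0,0,0]
    - [0,0,0]
    - [0,0,0]
    - [0,0,-15]
    - [0,0,-40]
  gripper: [0.55,0.55,0.55,0.55,0.55]

```text
time_s: 11.18
tcp_pos: [0.5015, 0.1884, 0.0913]
orientation: [-0.093, 0.996, -0.001, -0.005]
wrist_force: [0.5, -0.4, 0.6]
gripper_width: 0.047
```

```bash
python3 - <<'E'
from h import *
st(); plan([.441,-.338,.13],62.6)
E
```

```text
t 11.18 tcp [0.5015 0.1884 0.0913] F [ 0.5 -0.4  0.6] w 0.047
[[-0.983, -0.185, -0.011], [-0.185, 0.983, -0.003], [0.011, -0.001, -1.0]]
 dp [157.3, -506.1, -36.5] tw [-0.26, -0.58, 38.07] rows>= 12.7
```

send_rows:
  twist:
    - [0,0,7]
    - [0,0,14]
    - [0,0,21]
    - [0,0,28]
    - [0,0,35]
  dp:
    - [0,-20,-30]
    - [24,-58,-36]
    - [35,-98,-38]
    - [46,-138,-38]
    - [57,-178,-38]
  gripper: [0.6,0.6,0.6,0.6,0.6]

```text
time_s: 11.6
tcp_pos: [0.4815, 0.0061, 0.1325]
orientation: [0.213, 0.977, -0.0, -0.001]
wrist_force: [1.1, -0.7, -0.1]
gripper_width: 0.0513
```

```bash
python3 - <<'E'
from blk import *
st(); plan([.441,-.338,.13],62.6);a=pic('top','top5.png');blocks(a)
cv2.imwrite('pics/c8.png',cv2.resize(a[135:275,230:355],None,fx=4.5,fy=4.2,interpolation=cv2.INTER_CUBIC))
E
```

```text
t 11.6 tcp [0.4815 0.0061 0.1325] F [ 1.1 -0.7 -0.1] w 0.0513
[[-0.909, 0.416, -0.002], [0.416, 0.909, 0.0], [0.002, -0.001, -1.0]]
 dp [-106.4, -329.7, 2.6] tw [-0.04, -0.1, 2.81] rows>= 8.3
top [622.9 390.6] [-0.0381 -0.9581  0.019 ] rect [ -32.1 -949.6] [153.6  67.7] 85.0 A 589.0
top [440.5 245.5] [ 0.4408 -0.3371  0.019 ] rect [ 440.8 -337.1] [29.2 34.9] 62.7 A 96.0
top [267.9 222.2] [0.5103 0.1923 0.019 ] rect [510.6 192.1] [34.7 29.7] 10.1 A 92.5
top [450.5 211.4] [ 0.5457 -0.3695  0.019 ] rect [ 545.6 -369.5] [35.  31.1] 44.1 A 98.5
```

View pics/c8.png

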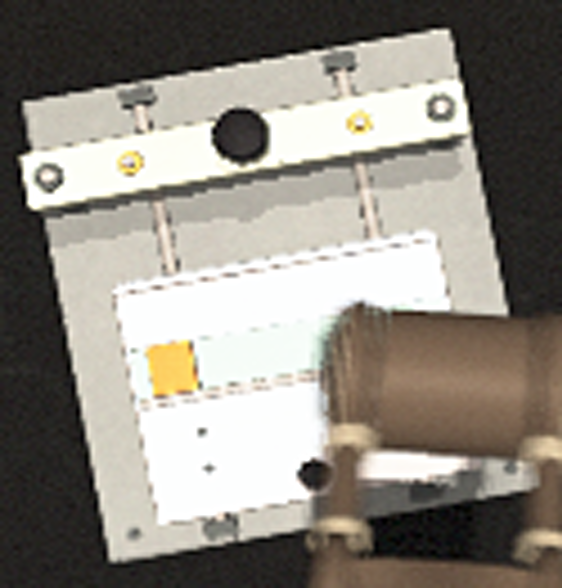

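Block 1 is on the flat against the rail, at about (268,222). Now block 2.

send_rows:
  twist:
    - [0,0,2.8]
    - [0,0,2.8]
    - [0,0,2.8]
    - [0,0,2.8]
    - [0,0,2.8]
  dp:
    - [-13,-39,0]
    - [-26,-78,0]
    - [-39,-118,0]
    - [-52,-157,0]
    - [-64,-196,0]
  gripper: [0.6,0.6,0.6,0.6,0.6]

```text
time_s: 12.07
tcp_pos: [0.4593, -0.1987, 0.132]
orientation: [0.234, 0.972, 0.0, -0.001]
wrist_force: [0.8, 0.4, -0.7]
gripper_width: 0.0514
```

```bash
python3 - <<'E'
from blk import *
st(); plan([.441,-.338,.07],62.6)
E
```

```text
t 12.07 tcp [ 0.4593 -0.1987  0.132 ] F [ 0.8  0.4 -0.7] w 0.0514
[[-0.89, 0.455, -0.002], [0.455, 0.89, 0.001], [0.003, 0.0, -1.0]]
 dp [-47.3, -132.4, 61.9] tw [0.01, -0.15, 0.31] rows>= 3.7
```

send_rows:
  twist:
    - [0,0,0.3]
    - [0,0,0.3]
    - [0,0,0.3]
    - [0,0,0.3]
    - [0,0,0.3]
  dp:
    - [-13,-36,8]
    - [-26,-73,20]
    - [-38,-107,40]
    - [-47,-132,60]
    - [-47,-132,62]
  gripper: [0.6,0.6,0.6,0.6,0.6]

```text
time_s: 12.48
tcp_pos: [0.4394, -0.339, 0.0669]
orientation: [0.239, 0.971, 0.001, -0.003]
wrist_force: [-0.1, 0.5, 0.3]
gripper_width: 0.0512
```

send_rows:
  twist:
    - [0,0,0]
    - [0,0,0]
    - [0,0,0]
  dp:
    - [0,0,0]
    - [0,0,0]
    - [0,0,0]
  gripper: [0.6,0.6,0.6]

```text
time_s: 12.73
tcp_pos: [0.4428, -0.3352, 0.071]
orientation: [0.236, 0.972, 0.0, -0.0]
wrist_force: [-1.2, 0.3, 1.0]
gripper_width: 0.0512
```

```bash
python3 - <<'E'
from blk import *
st(); plan([.441,-.338,.02],62.6)
b=pic('side','side6.png');blocks(b,'side')
E
```

```text
t 12.73 tcp [ 0.4428 -0.3352  0.071 ] F [-1.2  0.3  1. ] w 0.0512
[[-0.888, 0.46, -0.0], [0.46, 0.888, 0.001], [0.001, 0.001, -1.0]]
 dp [0.2, -3.3, 51.0] tw [0.03, -0.04, 0.04] rows>= 1.2
side [386.1 320.1] [ 0.4328 -0.3439  0.019 ] rect [ 434.9 -343. ] [28.6 33.8] 57.0 A 86.0
side [423.8 309.3] [ 0.5389 -0.3716  0.019 ] rect [ 539.1 -371.5] [43.5 30. ] 39.2 A 122.5
side [303.3 190.1] [0.5242 0.2235 0.019 ] rect [523.7 223.7] [34.  37.5] 1.6 A 57.5
side [519.5 110.6] [1.6059 0.1945 0.019 ] rect [1604.6  190.1] [106.1  64.8] 70.9 A 75.5
```

send_rows:
  twist:
    - [0,0,0]
    - [0,0,0]
    - [0,0,0]
    - [0,0,0]
    - [0,0,0]
  dp:
    - [0,-3,20]
    - [0,-3,38]
    - [0,-3,48]
    - [0,-3,51]
    - [0,-3,51]
  gripper: [0.6,0.6,0.6,0.6,0.6]

```text
time_s: 13.2
tcp_pos: [0.4411, -0.3381, 0.0194]
orientation: [0.237, 0.972, 0.0, -0.001]
wrist_force: [0.3, -0.1, 0.4]
gripper_width: 0.0512
```

send_rows:
  twist:
    - [0,0,0]
    - [0,0,0]
    - [0,0,0]
    - [0,0,0]
    - [0,0,0]
  dp:
    - [0,0,0]
    - [0,0,0]
    - [0,0,0]
    - [0,0,0]
    - [0,0,0]
  gripper: [0.6,0.2,0.2,0.2,0.2]

```text
time_s: 13.62
tcp_pos: [0.4423, -0.3402, 0.0211]
orientation: [0.237, 0.971, -0.001, 0.001]
wrist_force: [-0.1, 0.6, 5.0]
gripper_width: 0.0288
```

```bash
python3 - <<'E'
from blk import *
st(); plan(slot(16,0,120),100.8)
E
```

```text
t 13.62 tcp [ 0.4423 -0.3402  0.0211] F [-0.1  0.6  5. ] w 0.0288
[[-0.887, 0.461, 0.002], [0.461, 0.887, -0.002], [-0.003, -0.001, -1.0]]
 dp [124.0, 447.7, -99.5] tw [-0.08, 0.14, -38.24] rows>= 11.4
```

send_rows:
  twist:
    - [0,0,0]
    - [0,0,-3]
    - [0,0,-9]
    - [0,0,-15]
    - [0,0,-21]
  dp:
    - [0,0,-25]
    - [0,5,-62]
    - [12,35,-85]
    - [24,72,-95]
    - [34,110,-99]
  gripper: [0.2,0.2,0.2,0.2,0.2]

```text
time_s: 14.03
tcp_pos: [0.463, -0.2264, 0.1215]
orientation: [0.055, 0.998, -0.001, 0.002]
wrist_force: [0.8, 0.1, -1.0]
gripper_width: 0.0287
```

```bash
python3 - <<'E'
from blk import *
st(); plan(slot(16,0,120),100.8)
E
```

```text
t 14.03 tcp [ 0.463  -0.2264  0.1215] F [ 0.8  0.1 -1. ] w 0.0287
[[-0.994, 0.11, 0.004], [0.11, 0.994, -0.003], [-0.004, -0.002, -1.0]]
 dp [-37.5, 347.1, 0.9] tw [-0.16, 0.24, -17.1] rows>= 8.4
```

send_rows:
  twist:
    - [0,0,-4]
    - [0,0,-9]
    - [0,0,-14]
    - [0,0,-17]
    - [0,0,-17]
  dp:
    - [-4,39,0]
    - [-8,78,0]
    - [-12,117,0]
    - [-16,156,0]
    - [-20,195,0]
  gripper: [0.2,0.2,0.2,0.2,0.2]

```text
time_s: 14.45
tcp_pos: [0.5032, -0.0327, 0.1188]
orientation: [-0.093, 0.996, -0.0, -0.0]
wrist_force: [1.0, -0.3, -0.2]
gripper_width: 0.029
```

```bash
python3 - <<'E'
from blk import *
st(); plan(slot(16,0,80),100.8)
E
```

```text
t 14.45 tcp [ 0.5032 -0.0327  0.1188] F [ 1.  -0.3 -0.2] w 0.029
[[-0.983, -0.185, -0.0], [-0.185, 0.983, -0.0], [0.0, 0.0, -1.0]]
 dp [-61.8, 138.1, 38.7] tw [0.0, -0.01, -0.15] rows>= 3.7
```

send_rows:
  twist:
    - [0,0,0]
    - [0,0,0]
    - [0,0,0]
    - [0,0,-0.1]
    - [0,0,-0.1]
  dp:
    - [-16,36,0]
    - [-32,73,0]
    - [-48,110,8]
    - [-62,138,20]
    - [-62,138,38]
  gripper: [0.2,0.2,0.2,0.2,0.2]

```text
time_s: 14.87
tcp_pos: [0.5426, 0.1181, 0.0825]
orientation: [-0.095, 0.995, 0.001, 0.004]
wrist_force: [0.7, -0.5, -0.6]
gripper_width: 0.0288
```

send_rows:
  twist:
    - [0,0,0]
    - [0,0,0]
    - [0,0,0]
    - [0,0,0]
  dp:
    - [0,0,8]
    - [0,0,12]
    - [0,0,12]
    - [0,0,12]
  gripper: [0.2,0.2,0.2,0.2]

```text
time_s: 15.2
tcp_pos: [0.5388, 0.1115, 0.0688]
orientation: [-0.092, 0.996, -0.0, -0.0]
wrist_force: [0.1, -0.2, -0.3]
gripper_width: 0.0289
```

```bash
python3 - <<'E'
from blk import *
st(); plan(slot(16,0,57),100.8)
b=pic('side','side7.png');cv2.imwrite('pics/c9.png',cv2.resize(b[120:260,250:420],None,fx=4,fy=4,interpolation=cv2.INTER_CUBIC))
E
```

```text
t 15.2 tcp [0.5388 0.1115 0.0688] F [ 0.1 -0.2 -0.3] w 0.0289
[[-0.983, -0.184, -0.001], [-0.184, 0.983, -0.0], [0.001, -0.0, -1.0]]
 dp [-0.1, 3.1, 11.8] tw [-0.01, -0.04, -0.22] rows>= 0.3
```

View pics/c9.png

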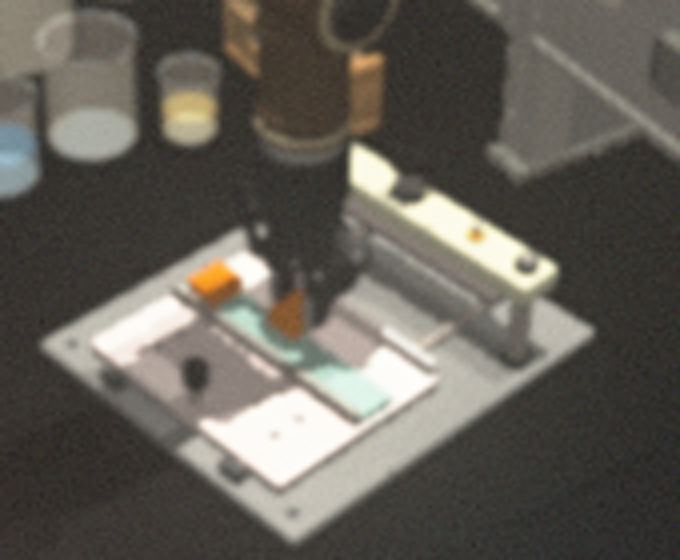

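send_rows:
  twist:
    - [0,0,0]
    - [0,0,0]
    - [0,0,0]
    - [0,0,0]
    - [0,0,0]
  dp:
    - [0,1,4]
    - [0,2,8]
    - [0,2,11]
    - [0,2,11]
    - [0,2,11]
  gripper: [0.2,0.2,0.2,0.2,0.2]

```text
time_s: 15.67
tcp_pos: [0.5385, 0.1144, 0.0575]
orientation: [-0.093, 0.996, -0.0, -0.0]
wrist_force: [-0.5, 0.3, -0.1]
gripper_width: 0.0288
```

send_rows:
  twist:
    - [0,0,0]
    - [0,0,0]
    - [0,0,0]
  dp:
    - [0,0,1.5]
    - [0,0,3]
    - [0,0,3]
  gripper: [0.2,0.2,0.2]

```text
time_s: 15.92
tcp_pos: [0.5393, 0.1146, 0.056]
orientation: [-0.093, 0.996, -0.0, 0.0]
wrist_force: [-2.2, -0.8, 5.8]
gripper_width: 0.0287
```

send_rows:
  twist:
    - [0,0,0]
    - [0,0,0]
    - [0,0,0]
    - [0,0,0]
    - [0,0,0]
  dp:
    - [3,0,0]
    - [6,0,0]
    - [9,0,0]
    - [12,0,0]
    - [15,0,0]
  gripper: [0.2,0.2,0.2,0.2,0.2]

```text
time_s: 16.33
tcp_pos: [0.526, 0.112, 0.056]
orientation: [-0.093, 0.996, 0.0, 0.002]
wrist_force: [2.7, 0.5, 5.4]
gripper_width: 0.0288
```

send_rows:
  twist:
    - [0,0,0]
    - [0,0,0]
    - [0,0,0]
    - [0,0,0]
  dp:
    - [2,0,0]
    - [4,0,0]
    - [6,0,0]
    - [6,0,0]
  gripper: [0.2,0.2,0.2,0.2]

```text
time_s: 16.67
tcp_pos: [0.5255, 0.1119, 0.0567]
orientation: [-0.093, 0.996, 0.001, 0.009]
wrist_force: [11.3, 3.7, -5.2]
gripper_width: 0.0288
```

```bash
python3 - <<'E'
from h import *
s=st(); p=np.array(s['tcp_pos'])-FC; print(p@FX,p@FY)
E
```

```text
t 16.67 tcp [0.5255 0.1119 0.0567] F [11.3  3.7 -5.2] w 0.0288
[[-0.983, -0.185, 0.018], [-0.185, 0.983, 0.003], [-0.018, -0.0, -1.0]]
0.0028962386660654127 -0.00014604179100162539
```

send_rows:
  twist:
    - [0,0,0]
    - [0,0,0]
    - [0,0,0]
  dp:
    - [-4,0,0]
    - [-5,0,0]
    - [-5,0,-1]
  gripper: [0.2,0.2,0.2]

```text
time_s: 16.92
tcp_pos: [0.5257, 0.112, 0.0564]
orientation: [-0.093, 0.996, 0.0, 0.003]
wrist_force: [7.5, 1.6, -5.0]
gripper_width: 0.0288
```

send_rows:
  twist:
    - [0,0,0]
    - [0,0,0]
    - [0,0,0]
    - [0,0,0]
    - [0,0,0]
  dp:
    - [0,0,0]
    - [0,0,0]
    - [0,0,0]
    - [0,0,-15]
    - [0,0,-40]
  gripper: [0.55,0.55,0.55,0.55,0.55]

```text
time_s: 17.33
tcp_pos: [0.5179, 0.1108, 0.0922]
orientation: [-0.093, 0.996, -0.0, -0.006]
wrist_force: [0.7, -0.4, -0.1]
gripper_width: 0.0471
```

```bash
python3 - <<'E'
from h import *
st(); plan([.5455,-.370,.13],134.1)
E
```

```text
t 17.33 tcp [0.5179 0.1108 0.0922] F [ 0.7 -0.4 -0.1] w 0.0471
[[-0.983, -0.185, -0.011], [-0.185, 0.983, -0.002], [0.011, 0.001, -1.0]]
 dp [62.3, -477.6, -37.4] tw [0.22, -0.63, -33.43] rows>= 11.6
```

send_rows:
  twist:
    - [0,0,-7]
    - [0,0,-14]
    - [0,0,-20]
    - [0,0,-26]
    - [0,0,-33]
  dp:
    - [0,-20,-30]
    - [8,-58,-36]
    - [14,-98,-38]
    - [20,-138,-38]
    - [26,-178,-38]
  gripper: [0.6,0.6,0.6,0.6,0.6]

```text
time_s: 17.75
tcp_pos: [0.5287, -0.0642, 0.1334]
orientation: [-0.369, 0.929, 0.001, -0.001]
wrist_force: [-0.4, -0.2, 0.2]
gripper_width: 0.0512
```

```bash
python3 - <<'E'
from blk import *
st(); plan([.5455,-.370,.13],134.1);a=pic('top','top8.png');blocks(a,z=.054);blocks(a)
cv2.imwrite('pics/c10.png',cv2.resize(a[135:275,230:355],None,fx=4.5,fy=4.2,interpolation=cv2.INTER_CUBIC))
E
```

```text
t 17.75 tcp [ 0.5287 -0.0642  0.1334] F [-0.4 -0.2  0.2] w 0.0512
[[-0.727, -0.687, -0.002], [-0.687, 0.727, 0.0], [0.002, 0.002, -1.0]]
 dp [197.7, -233.9, 3.3] tw [0.11, -0.09, -0.74] rows>= 7.3
top [622.8 390.6] [-0.027  -0.9351  0.054 ] rect [ -21.2 -927.1] [150.1  66.2] 85.0 A 591.0
top [267.9 222.3] [0.5085 0.1884 0.054 ] rect [508.8 188.3] [33.4 29. ] 10.1 A 91.5
top [293.8 217.3] [0.5236 0.1111 0.054 ] rect [524.  110.7] [34.3 27.4] 8.6 A 88.0
top [450.5 211.5] [ 0.5431 -0.3604  0.054 ] rect [ 543.2 -360.3] [34.2 30.4] 44.1 A 100.0
top [622.8 390.6] [-0.038  -0.9579  0.019 ] rect [ -32.1 -949.6] [153.6  67.7] 85.0 A 591.0
top [267.9 222.3] [0.5101 0.1921 0.019 ] rect [510.4 192. ] [34.2 29.7] 10.1 A 91.5
top [293.8 217.3] [0.5256 0.1129 0.019 ] rect [525.9 112.6] [35.1 28.1] 8.6 A 88.0
top [450.5 211.5] [ 0.5455 -0.3696  0.019 ] rect [ 545.6 -369.5] [35.  31.1] 44.1 A 100.0
```

View pics/c10.png

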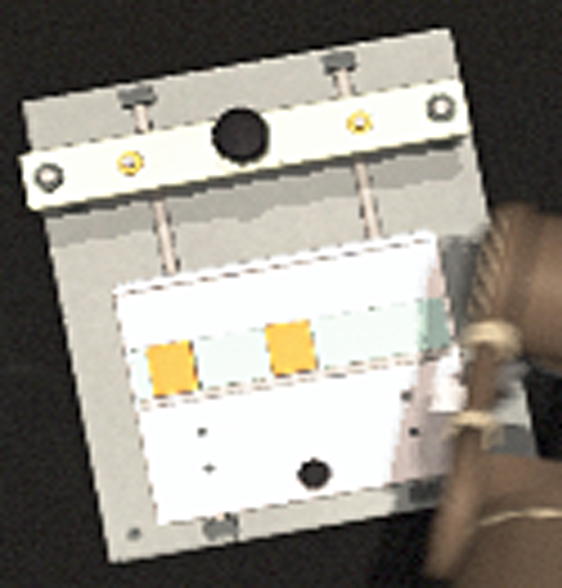

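Block 2 is on the flat too, at about (294,217), and both blocks sit the same distance from the rail. Now block 3.

send_rows:
  twist:
    - [0,0,-0.7]
    - [0,0,-0.7]
    - [0,0,-0.7]
    - [0,0,-0.7]
    - [0,0,-0.7]
  dp:
    - [26,-31,0]
    - [52,-62,0]
    - [78,-93,0]
    - [104,-124,0]
    - [130,-155,3]
  gripper: [0.6,0.6,0.6,0.6,0.6]

```text
time_s: 18.22
tcp_pos: [0.5397, -0.2658, 0.1302]
orientation: [-0.372, 0.928, 0.001, -0.001]
wrist_force: [0.3, -0.3, -0.1]
gripper_width: 0.0512
```

```bash
python3 - <<'E'
from blk import *
st(); plan([.5455,-.371,.07],134.1)
E
```

```text
t 18.22 tcp [ 0.5397 -0.2658  0.1302] F [ 0.3 -0.3 -0.1] w 0.0512
[[-0.723, -0.691, -0.002], [-0.691, 0.723, 0.001], [0.001, 0.003, -1.0]]
 dp [68.4, -80.2, 60.0] tw [0.15, -0.03, -0.43] rows>= 2.9
```

send_rows:
  twist:
    - [0,0,-0.4]
    - [0,0,-0.4]
    - [0,0,-0.4]
    - [0,0,-0.4]
    - [0,0,-0.4]
  dp:
    - [24,-28,5]
    - [48,-56,20]
    - [68,-80,40]
    - [68,-80,60]
    - [68,-80,60]
  gripper: [0.6,0.6,0.6,0.6,0.6]

```text
time_s: 18.63
tcp_pos: [0.5485, -0.3599, 0.0645]
orientation: [-0.366, 0.931, -0.001, -0.012]
wrist_force: [-1.1, 0.8, -1.2]
gripper_width: 0.0515
```

send_rows:
  twist:
    - [0,0,0]
    - [0,0,0]
    - [0,0,0]
  dp:
    - [0,0,0]
    - [0,0,0]
    - [0,0,0]
  gripper: [0.6,0.6,0.6]

```text
time_s: 18.88
tcp_pos: [0.5534, -0.3608, 0.0716]
orientation: [-0.367, 0.93, -0.007, -0.009]
wrist_force: [-0.7, 0.9, -0.6]
gripper_width: 0.0512
```

```bash
python3 - <<'E'
from blk import *
st(); plan([.5450,-.371,.02],134.1)
b=pic('side','side8.png');blocks(b,'side')
cv2.imwrite('pics/c11.png',cv2.resize(b[240:360,320:480],None,fx=4,fy=4,interpolation=cv2.INTER_CUBIC))
E
```

```text
t 18.88 tcp [ 0.5534 -0.3608  0.0716] F [-0.7  0.9 -0.6] w 0.0512
[[-0.73, -0.683, -0.012], [-0.683, 0.73, -0.019], [0.021, -0.006, -1.0]]
 dp [12.0, -1.4, 51.9] tw [-0.32, -1.23, -1.0] rows>= 1.3
side [423.6 310.2] [ 0.5367 -0.3736  0.019 ] rect [ 537.  -372.3] [39.7 27.4] 43.6 A 95.5
side [320.4 202. ] [0.54   0.1416 0.019 ] rect [539.9 141.9] [36.6 31.4] 12.9 A 57.5
side [303.2 190. ] [0.524  0.2239 0.019 ] rect [523.7 223.7] [34.  37.5] 1.6 A 58.0
side [519.6 110.6] [1.6059 0.1938 0.019 ] rect [1598.8  190.8] [107.3  62.6] 75.0 A 78.0
```

View pics/c11.png

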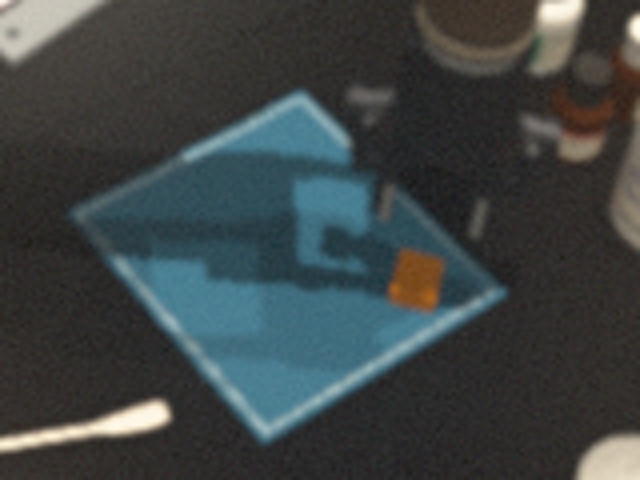

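send_rows:
  twist:
    - [0,0,0]
    - [0,0,0]
    - [0,0,0]
  dp:
    - [0,0,0]
    - [0,0,0]
    - [0,0,0]
  gripper: [0.6,0.6,0.6]

```text
time_s: 19.18
tcp_pos: [0.5534, -0.3614, 0.0714]
orientation: [-0.367, 0.93, -0.007, -0.009]
wrist_force: [-0.1, -0.3, 0.1]
gripper_width: 0.0517
```

```bash
python3 - <<'E'
from blk import *
s=st(); plan([.5455,-.371,.02],134.1); print(np.round(s['qpos'],3),np.round(s['effort'],1),s['moment'])
a=pic('top','top9.png'); blocks(a)
cv2.imwrite('pics/c12.png',cv2.resize(a[110:270,380:540],None,fx=4,fy=4,interpolation=cv2.INTER_CUBIC))
E
```

```text
t 19.18 tcp [ 0.5534 -0.3614  0.0714] F [-0.1 -0.3  0.1] w 0.0517
[[-0.73, -0.683, -0.012], [-0.683, 0.73, -0.019], [0.022, -0.006, -1.0]]
 dp [11.2, -1.4, 51.6] tw [-0.33, -1.24, -1.02] rows>= 1.3
[-0.634  0.571  1.644 -0.028  0.925 -2.94 ] [  0.  -47.8 -23.2  -0.1  -0.    0. ] [ 0.020699   -0.05500886  0.08511136]
top [622.8 390.6] [-0.0381 -0.958   0.019 ] rect [ -32.1 -949.6] [153.6  67.7] 85.0 A 589.0
top [267.9 222.3] [0.5101 0.1921 0.019 ] rect [510.4 192. ] [34.2 29.7] 10.1 A 91.5
top [293.9 217.3] [0.5255 0.1128 0.019 ] rect [525.9 112.4] [35.1 28.5] 8.6 A 89.0
```

View pics/c12.png

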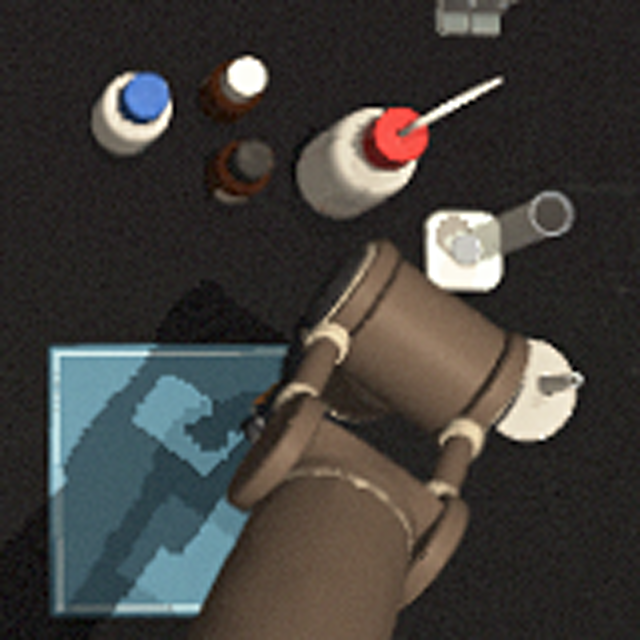

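send_rows:
  twist:
    - [0,0,7]
    - [0,0,14]
    - [0,0,21]
    - [0,0,28]
    - [0,0,35]
  dp:
    - [0,0,-20]
    - [0,0,-40]
    - [0,0,-40]
    - [0,0,-40]
    - [0,0,-40]
  gripper: [0.6,0.6,0.6,0.6,0.6]

```text
time_s: 19.65
tcp_pos: [0.5538, -0.361, 0.1114]
orientation: [-0.067, 0.998, -0.009, -0.006]
wrist_force: [-0.0, -0.3, -1.3]
gripper_width: 0.0511
```

send_rows:
  twist:
    - [0,0,7]
    - [0,0,14]
    - [0,0,21]
    - [0,0,28]
    - [0,0,35]
  dp:
    - [0,0,0]
    - [0,0,0]
    - [0,0,0]
    - [0,0,0]
    - [0,0,0]
  gripper: [0.6,0.6,0.6,0.6,0.6]

```text
time_s: 20.07
tcp_pos: [0.5534, -0.3607, 0.1105]
orientation: [0.236, 0.972, -0.01, -0.004]
wrist_force: [-0.3, -0.4, 0.2]
gripper_width: 0.0513
```

send_rows:
  twist:
    - [0,0,7]
    - [0,0,14]
    - [0,0,21]
    - [0,0,28]
    - [0,0,35]
  dp:
    - [0,0,0]
    - [0,0,0]
    - [0,0,0]
    - [0,0,0]
    - [0,0,0]
  gripper: [0.6,0.6,0.6,0.6,0.6]

```text
time_s: 20.48
tcp_pos: [0.5534, -0.3607, 0.1105]
orientation: [0.517, 0.856, -0.011, -0.001]
wrist_force: [-0.8, -0.3, -0.1]
gripper_width: 0.0516
```

send_rows:
  twist:
    - [0,0,7]
    - [0,0,14]
    - [0,0,21]
    - [0,0,28]
    - [0,0,35]
  dp:
    - [0,0,0]
    - [0,0,0]
    - [0,0,0]
    - [0,0,0]
    - [0,0,0]
  gripper: [0.6,0.6,0.6,0.6,0.6]

```text
time_s: 20.9
tcp_pos: [0.5534, -0.3607, 0.1105]
orientation: [0.751, 0.661, -0.011, 0.003]
wrist_force: [0.8, -0.8, -0.8]
gripper_width: 0.0512
```

send_rows:
  twist:
    - [0,0,7]
    - [0,0,14]
    - [0,0,21]
    - [0,0,28]
    - [0,0,35]
  dp:
    - [0,0,0]
    - [0,0,0]
    - [0,0,0]
    - [0,0,0]
    - [0,0,0]
  gripper: [0.6,0.6,0.6,0.6,0.6]

```text
time_s: 21.32
tcp_pos: [0.5534, -0.3607, 0.1105]
orientation: [0.915, 0.404, -0.009, 0.006]
wrist_force: [-0.4, -0.5, 0.5]
gripper_width: 0.051
```

```bash
python3 - <<'E'
from blk import *
s=st(); plan([.5455,-.371,.05],134.1); print(np.round(s['qpos'],3))
a=pic('top','top10.png'); blocks(a); b=pic('side','side10.png'); blocks(b,'side')
E
```

```text
t 21.32 tcp [ 0.5534 -0.3607  0.1105] F [-0.4 -0.5  0.5] w 0.051
[[0.673, 0.74, -0.013], [0.739, -0.673, -0.018], [-0.022, 0.003, -1.0]]
 dp [-11.6, 0.9, 60.8] tw [0.21, 1.26, 3.6] rows>= 1.5
[-0.633  0.519  1.632 -0.027  0.99   0.119]
top [622.8 390.6] [-0.038 -0.958  0.019] rect [ -32.1 -949.6] [153.6  67.7] 85.0 A 591.0
top [267.9 222.3] [0.5101 0.1921 0.019 ] rect [510.4 192. ] [34.2 29.7] 10.1 A 91.5
top [293.8 217.3] [0.5256 0.1129 0.019 ] rect [525.9 112.6] [35.1 28.1] 8.6 A 88.0
side [423.5 310.3] [ 0.5362 -0.3738  0.019 ] rect [ 537.6 -374. ] [40.1 30.6] 27.7 A 100.5
side [320.4 202. ] [0.54   0.1416 0.019 ] rect [539.9 141.9] [36.6 31.4] 12.9 A 57.5
side [303.3 190.1] [0.5242 0.2235 0.019 ] rect [523.7 223.7] [34.  37.5] 1.6 A 57.5
side [520.  110.6] [1.6077 0.1932 0.019 ] rect [1598.6  190.7] [107.2  62. ] 76.0 A 68.0
```

send_rows:
  twist:
    - [0.2,1.3,3.6]
    - [0.2,1.3,3.6]
    - [0.2,1.3,3.6]
    - [0.2,1.3,3.6]
    - [0.2,1.3,3.6]
  dp:
    - [-11.5,1,5]
    - [-11.5,1,25]
    - [-11.5,1,50]
    - [-11.5,1,60]
    - [-11.5,1,60]
  gripper: [0.6,0.6,0.6,0.6,0.6]

```text
time_s: 21.83
tcp_pos: [0.5431, -0.3692, 0.0471]
orientation: [0.925, 0.379, -0.002, -0.003]
wrist_force: [-0.2, 0.3, 0.8]
gripper_width: 0.0518
```

send_rows:
  twist:
    - [0,0,0]
    - [0,0,0]
    - [0,0,0]
  dp:
    - [0,0,0]
    - [0,0,0]
    - [0,0,0]
  gripper: [0.6,0.6,0.6]

```text
time_s: 22.08
tcp_pos: [0.547, -0.3718, 0.0524]
orientation: [0.926, 0.379, 0.001, 0.001]
wrist_force: [0.2, 0.5, 0.7]
gripper_width: 0.0514
```

```bash
python3 - <<'E'
from blk import *
s=st(); plan([.5455,-.371,.02],134.1)
b=pic('side','side11.png')
cv2.imwrite('pics/c13.png',cv2.resize(b[240:360,340:500],None,fx=4,fy=4,interpolation=cv2.INTER_CUBIC))
E
```

```text
t 22.08 tcp [ 0.547  -0.3718  0.0524] F [0.2 0.5 0.7] w 0.0514
[[0.713, 0.701, 0.003], [0.701, -0.713, -0.001], [0.001, 0.003, -1.0]]
 dp [-0.5, -1.7, 32.4] tw [0.18, -0.06, 0.4] rows>= 0.8
```

View pics/c13.png

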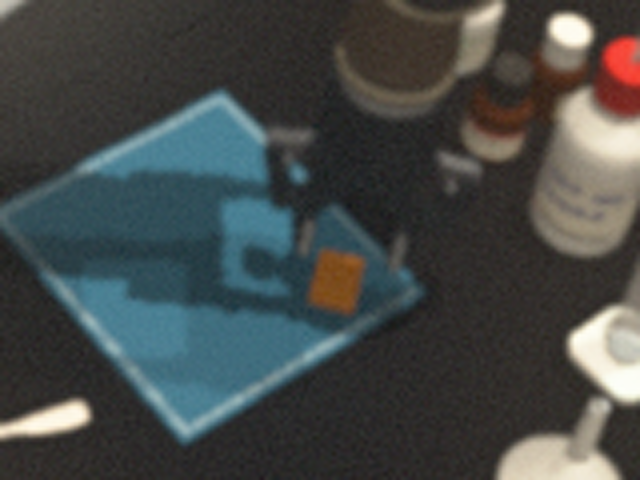

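send_rows:
  twist:
    - [0,0,0.4]
    - [0,0,0.4]
    - [0,0,0.4]
    - [0,0,0.4]
    - [0,0,0.4]
  dp:
    - [0,-1.5,12]
    - [0,-1.5,24]
    - [0,-1.5,30]
    - [0,-1.5,32]
    - [0,-1.5,32]
  gripper: [0.6,0.6,0.6,0.6,0.6]

```text
time_s: 22.55
tcp_pos: [0.5435, -0.3691, 0.0168]
orientation: [0.927, 0.375, -0.001, -0.002]
wrist_force: [-0.6, 0.2, -0.0]
gripper_width: 0.0511
```

send_rows:
  twist:
    - [0,0,0]
    - [0,0,0]
    - [0,0,0]
    - [0,0,0]
    - [0,0,0]
  dp:
    - [0,0,0]
    - [0,0,0]
    - [0,0,0]
    - [0,0,0]
    - [0,0,0]
  gripper: [0.6,0.2,0.2,0.2,0.2]

```text
time_s: 22.97
tcp_pos: [0.5452, -0.3704, 0.0194]
orientation: [0.927, 0.375, 0.001, 0.001]
wrist_force: [0.8, -0.6, 1.7]
gripper_width: 0.0296
```

```bash
python3 - <<'E'
from blk import *
st(); plan(slot(16,-80,120),100.8)
E
```

```text
t 22.97 tcp [ 0.5452 -0.3704  0.0194] F [ 0.8 -0.6  1.7] w 0.0296
[[0.719, 0.695, 0.002], [0.695, -0.719, -0.0], [0.001, 0.002, -1.0]]
 dp [288.5, -286.2, -100.8] tw [0.07, -0.07, 33.25] rows>= 10.0
```

send_rows:
  twist:
    - [0,0,0]
    - [0,0,5]
    - [0,0,11]
    - [0,0,17]
    - [0,0,23]
  dp:
    - [0,0,-25]
    - [0,0,-62]
    - [20,-20,-88]
    - [46,-46,-98]
    - [74,-73,-101]
  gripper: [0.2,0.2,0.2,0.2,0.2]

```text
time_s: 23.38
tcp_pos: [0.5492, -0.2676, 0.1238]
orientation: [0.984, 0.179, 0.003, 0.002]
wrist_force: [1.0, 1.0, -1.2]
gripper_width: 0.0295
```

```bash
python3 - <<'E'
from blk import *
st(); plan(slot(16,-80,120),100.8)
E
```

```text
t 23.38 tcp [ 0.5492 -0.2676  0.1238] F [ 1.   1.  -1.2] w 0.0295
[[0.936, 0.352, 0.007], [0.352, -0.936, -0.003], [0.006, 0.006, -1.0]]
 dp [110.6, -282.7, 2.7] tw [0.3, -0.35, 9.8] rows>= 7.3
```

send_rows:
  twist:
    - [0,0,4]
    - [0,0,8]
    - [0,0,9.8]
    - [0,0,9.8]
    - [0,0,9.8]
  dp:
    - [14,-37,0]
    - [28,-74,0]
    - [42,-111,0]
    - [56,-148,0]
    - [71,-184,0]
  gripper: [0.2,0.2,0.2,0.2,0.2]

```text
time_s: 23.8
tcp_pos: [0.5465, -0.067, 0.1199]
orientation: [0.995, 0.098, 0.0, -0.0]
wrist_force: [0.6, 1.0, -0.6]
gripper_width: 0.0294
```

```bash
python3 - <<'E'
from blk import *
st(); plan(slot(16,-80,80),100.8)
E
```

```text
t 23.8 tcp [ 0.5465 -0.067   0.1199] F [ 0.6  1.  -0.6] w 0.0294
[[0.981, 0.195, 0.0], [0.195, -0.981, 0.001], [0.0, -0.0, -1.0]]
 dp [26.7, -99.6, 40.0] tw [-0.03, -0.03, 0.43] rows>= 2.7
```

send_rows:
  twist:
    - [0,0,0.4]
    - [0,0,0.4]
    - [0,0,0.4]
    - [0,0,0.4]
    - [0,0,0.4]
  dp:
    - [10,-35,0]
    - [20,-70,5]
    - [27,-99,15]
    - [27,-99,30]
    - [27,-99,40]
  gripper: [0.2,0.2,0.2,0.2,0.2]

```text
time_s: 24.22
tcp_pos: [0.5539, 0.0355, 0.0792]
orientation: [0.995, 0.096, 0.0, -0.0]
wrist_force: [0.5, -1.2, -0.6]
gripper_width: 0.0294
```

send_rows:
  twist:
    - [0,0,0]
    - [0,0,0]
    - [0,0,0]
    - [0,0,0]
  dp:
    - [0,0,8]
    - [0,0,12]
    - [0,0,12]
    - [0,0,12]
  gripper: [0.2,0.2,0.2,0.2]

```text
time_s: 24.55
tcp_pos: [0.5544, 0.0325, 0.0678]
orientation: [0.996, 0.094, 0.0, -0.0]
wrist_force: [0.7, 0.3, -0.0]
gripper_width: 0.0295
```

```bash
python3 - <<'E'
from blk import *
st(); plan(slot(16,-80,56.5),100.8)
b=pic('side','side12.png');cv2.imwrite('pics/c14.png',cv2.resize(b[120:260,250:420],None,fx=4,fy=4,interpolation=cv2.INTER_CUBIC))
E
```

```text
t 24.55 tcp [0.5544 0.0325 0.0678] F [ 0.7  0.3 -0. ] w 0.0295
[[0.982, 0.187, 0.0], [0.187, -0.982, 0.0], [0.0, -0.0, -1.0]]
 dp [-0.5, -3.6, 11.3] tw [-0.02, -0.02, -0.05] rows>= 0.3
```

View pics/c14.png

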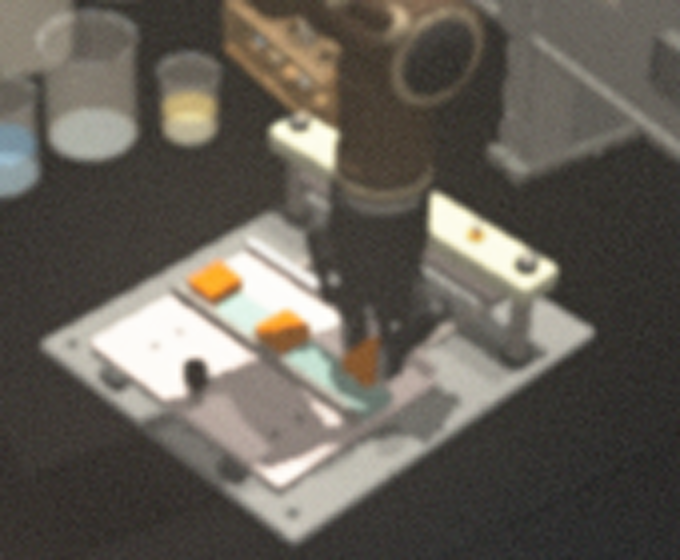

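send_rows:
  twist:
    - [0,0,0]
    - [0,0,0]
    - [0,0,0]
    - [0,0,0]
    - [0,0,0]
  dp:
    - [0,-1,4]
    - [0,-2,8]
    - [0,-2,11]
    - [0,-2,11]
    - [0,-2,11]
  gripper: [0.2,0.2,0.2,0.2,0.2]

```text
time_s: 25.02
tcp_pos: [0.5537, 0.0355, 0.0566]
orientation: [0.996, 0.095, -0.0, -0.0]
wrist_force: [0.1, 0.4, -0.7]
gripper_width: 0.0295
```

send_rows:
  twist:
    - [0,0,0]
    - [0,0,0]
    - [0,0,0]
  dp:
    - [0,0,1.5]
    - [0,0,4]
    - [0,0,4]
  gripper: [0.2,0.2,0.2]

```text
time_s: 25.27
tcp_pos: [0.555, 0.0356, 0.0543]
orientation: [0.996, 0.095, 0.001, -0.0]
wrist_force: [-1.3, 0.3, 6.9]
gripper_width: 0.0294
```

send_rows:
  twist:
    - [0,0,0]
    - [0,0,0]
    - [0,0,0]
    - [0,0,0]
    - [0,0,0]
  dp:
    - [-3,0,0]
    - [-6,0,0]
    - [-9,0,0]
    - [-12,0,0]
    - [-15,0,0]
  gripper: [0.2,0.2,0.2,0.2,0.2]

```text
time_s: 25.68
tcp_pos: [0.5415, 0.0326, 0.0543]
orientation: [0.996, 0.094, 0.003, 0.0]
wrist_force: [2.5, -0.1, 5.6]
gripper_width: 0.0293
```

send_rows:
  twist:
    - [0,0,0]
    - [0,0,0]
    - [0,0,0]
    - [0,0,0]
  dp:
    - [-2,0,0]
    - [-4,0,0]
    - [-6,0,0]
    - [-6,0,0]
  gripper: [0.2,0.2,0.2,0.2]

```text
time_s: 26.02
tcp_pos: [0.5383, 0.0319, 0.0547]
orientation: [0.996, 0.094, 0.006, -0.0]
wrist_force: [8.5, 3.0, 0.9]
gripper_width: 0.029
```

```bash
python3 - <<'E'
from h import *
s=st(); p=np.array(s['tcp_pos'])-FC; print(p@FX,p@FY)
E
```

```text
t 26.02 tcp [0.5383 0.0319 0.0547] F [8.5 3.  0.9] w 0.029
[[0.982, 0.188, 0.012], [0.188, -0.982, 0.001], [0.012, 0.001, -1.0]]
0.0005034940955280264 -0.081135264598891
```

Contact with the rail is starting. I'll push a little more, then relax and release.

send_rows:
  twist:
    - [0,0,0]
    - [0,0,0]
    - [0,0,0]
  dp:
    - [-2,0,0]
    - [-3,0,0]
    - [-3,0,0]
  gripper: [0.2,0.2,0.2]

```text
time_s: 26.27
tcp_pos: [0.5372, 0.0314, 0.055]
orientation: [0.996, 0.094, 0.008, 0.0]
wrist_force: [10.8, 1.7, -1.6]
gripper_width: 0.0287
```

send_rows:
  twist:
    - [0,0,0]
    - [0,0,0]
    - [0,0,0]
  dp:
    - [4,0,0]
    - [5.5,0,0]
    - [5.5,0,-1]
  gripper: [0.2,0.2,0.2]

```text
time_s: 26.52
tcp_pos: [0.5374, 0.0316, 0.0546]
orientation: [0.995, 0.095, 0.002, 0.0]
wrist_force: [4.7, -0.4, -1.5]
gripper_width: 0.0286
```

send_rows:
  twist:
    - [0,0,0]
    - [0,0,0]
    - [0,0,0]
    - [0,0,-15]
    - [0,0,-40]
  dp:
    - [0,0,0]
    - [0,0,0]
    - [0,0,0]
    - [0,0,0]
    - [0,0,0]
  gripper: [0.55,0.55,0.55,0.55,0.55]

```text
time_s: 26.93
tcp_pos: [0.536, 0.0325, 0.0535]
orientation: [0.975, 0.22, 0.001, -0.001]
wrist_force: [3.2, 2.9, 2.3]
gripper_width: 0.0472
```

I put the lift value in the twist field by mistake, so the open fingers turned about 14° around the block. I'll open wider, turn back, then lift and check.

send_rows:
  twist:
    - [0,0,0]
    - [0,0,0]
    - [0,0,0]
    - [0,0,5]
    - [0,0,10]
  dp:
    - [0,0,0]
    - [0,0,0]
    - [0,0,0]
    - [0,0,0]
    - [0,0,0]
  gripper: [0.75,0.75,0.75,0.75,0.75]

```text
time_s: 27.35
tcp_pos: [0.5347, 0.032, 0.0533]
orientation: [0.992, 0.129, -0.001, -0.0]
wrist_force: [0.7, -0.3, 0.4]
gripper_width: 0.0644
```

send_rows:
  twist:
    - [0,0,0]
    - [0,0,0]
    - [0,0,0]
    - [0,0,0]
    - [0,0,0]
  dp:
    - [0,0,-15]
    - [0,0,-40]
    - [0,0,-75]
    - [0,-30,-85]
    - [0,-70,-85]
  gripper: [0.75,0.75,0.75,0.75,0.75]

```text
time_s: 27.77
tcp_pos: [0.521, 0.0983, 0.1428]
orientation: [0.992, 0.129, 0.004, 0.0]
wrist_force: [1.3, 0.5, -0.3]
gripper_width: 0.064
```

```bash
python3 - <<'E'
from h import *
st()
E
```

```text
t 27.77 tcp [0.521  0.0983 0.1428] F [ 1.3  0.5 -0.3] w 0.064
[[0.967, 0.255, 0.008], [0.255, -0.967, 0.0], [0.008, 0.002, -1.0]]
```

send_rows:
  twist:
    - [0,0,0]
    - [0,0,4]
    - [0,0,4]
    - [0,0,4]
    - [0,0,4]
  dp:
    - [0,-38,-10]
    - [0,-76,-20]
    - [0,-114,-20]
    - [0,-152,-20]
    - [0,-190,-20]
  gripper: [0.6,0.6,0.6,0.6,0.6]

```text
time_s: 28.18
tcp_pos: [0.4663, 0.2841, 0.1588]
orientation: [0.995, 0.096, -0.0, 0.0]
wrist_force: [-0.1, -0.5, 0.4]
gripper_width: 0.0513
```

```bash
python3 - <<'E'
from blk import *
st();a=pic('top','top13.png');b=pic('side','side13.png')
for u,w,r,A in blocks(a,z=.054,show=False):
    d=np.array(w)-FC; d[2]=0; print(np.round(u,1),'rel',np.round([d@FX*1000,d@FY*1000],1),np.round(r[1],1),round(r[2],1),A)
cv2.imwrite('pics/c15.png',cv2.resize(a[180:270,240:340],None,fx=7,fy=6.5,interpolation=cv2.INTER_CUBIC))
cv2.imwrite('pics/c16.png',cv2.resize(b[160:260,260:370],None,fx=7,fy=6,interpolation=cv2.INTER_CUBIC))
E
```

```text
t 28.18 tcp [0.4663 0.2841 0.1588] F [-0.1 -0.5  0.4] w 0.0513
[[0.981, 0.192, -0.001], [0.192, -0.981, -0.0], [-0.001, 0.0, -1.0]]
[622.9 390.6] rel [-736.1 -925.3] [150.1  66.2] 85.0 589.0
[267.9 222.3] rel [ 0.6 78.2] [33.4 29. ] 10.1 91.5
[293.9 217.3] rel [ 0.9 -0.8] [34.3 27.8] 8.6 89.5
[320.5 212.3] rel [  1.3 -81.5] [35.2 28.1] 11.5 89.0
```

View pics/c15.png

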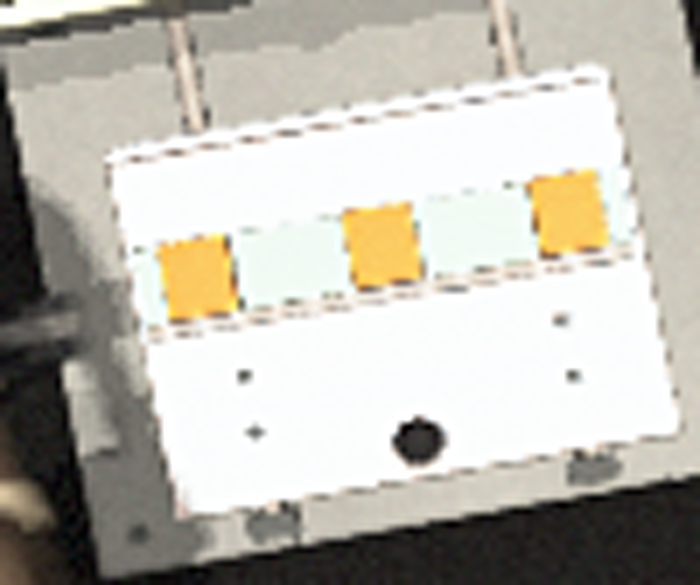

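View pics/c16.png

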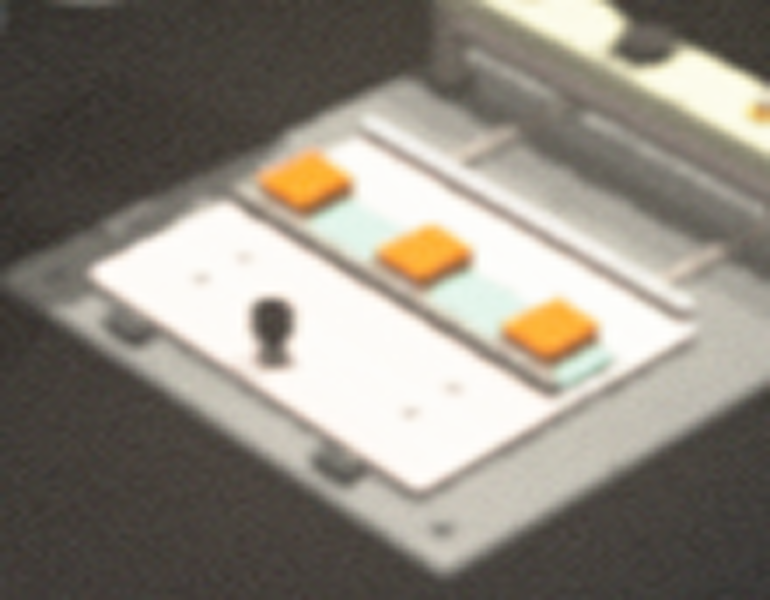

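```bash
cat > fit.py <<'E'
from blk import *
from scipy.optimize import minimize
def soft(im):
    f=im.astype(float); s=(f[...,2]-f[...,0]); return s
def fit(im,cam,x,y,yaw,zb,h=.016):
    c=np.round(proj(cam,[x,y,zb+.01])).astype(int); w=16; S=8
    x0,y0=c[0]-w,c[1]-w
    s=soft(im)[y0:y0+2*w,x0:x0+2*w]
    def model(p,onlytop=False):
        px,py,a=p[0],p[1],np.radians(p[2]); Rm=np.array([[np.cos(a),-np.sin(a)],[np.sin(a),np.cos(a)]])
        def rend(zs):
            pts=[]
            for z in zs:
                for q in((18,15),(-18,15),(-18,-15),(18,-15)):
                    e=Rm@np.array(q)/1000+[px/1000,py/1000]; pts.append(proj(cam,[e[0],e[1],z]))
            pts=np.array(pts); pts=(pts-[x0,y0]+.5)*S-.5
            hul=cv2.convexHull(pts.astype(np.float32))
            m=np.zeros((2*w*S,2*w*S),np.uint8); cv2.fillConvexPoly(m,np.round(hul[:,0]*16).astype(np.int32),255,shift=4)
            m=cv2.GaussianBlur(m,(0,0),S*.45)
            return cv2.resize(m,(2*w,2*w),interpolation=cv2.INTER_AREA)/255.
        return rend([zb,zb+h]),rend([zb+h])
    def cost(p):
        A,T=model(p); side=np.clip(A-T,0,1)
        M=np.column_stack([T.ravel(),side.ravel(),np.ones(T.size)])
        co,res,_,_=np.linalg.lstsq(M,s.ravel(),rcond=None); r=M@co-s.ravel()
        return np.abs(r).mean()
    best=None
    for d in(-4,0,4):
        r=minimize(cost,[x*1000,y*1000,yaw+d],method='Nelder-Mead',options=dict(initial_simplex=[[x*1000,y*1000,yaw+d],[x*1000+4,y*1000,yaw+d],[x*1000,y*1000+4,yaw+d],[x*1000,y*1000,yaw+d+4]],xatol=.05,fatol=1e-3))
        if best is None or r.fun<best.fun: best=r
    return best.x,best.fun
def report(imgs,centres,zb=.038,yaw=10.8):
    for cx,cy in centres:
        for cam,im in imgs.items():
            p,f=fit(im,cam,cx,cy,yaw,zb); d=p[:2]/1000-FC[:2]
            print(cam,np.round(p,1),'rel',np.round([d@FX[:2]*1000,d@FY[:2]*1000],1),'yaw',round(p[2],1),'res',round(f,1))
E
python3 - <<'E'
from fit import *
a=cv2.imread('pics/top13.png');b=cv2.imread('pics/side13.png')
report({'top':a,'side':b},[slot(0,y,0)[:2] for y in(79,-1,-82)])
a=cv2.imread('pics/top8.png')
report({'top':a},[slot(0,y,0)[:2] for y in(79,-1)])
E
```

```text
top [508.4 188.5  10.8] rel [ 0.5 78.3] yaw 10.8 res 7.5Traceback (most recent call last):
  File "<stdin>", line 3, in <module>
  File "fit.py", line 35, in report
    p,f=fit(im,cam,cx,cy,yaw,zb); d=p[:2]/1000-FC[:2]
        ~~~^^^^^^^^^^^^^^^^^^^^^
  File "fit.py", line 29, in fit
    r=minimize(cost,[x*1000,y*1000,yaw+d],method='Nelder-Mead',options=dict(initial_simplex=[[x*1000,y*1000,yaw+d],[x*1000+4,y*1000,yaw+d],[x*1000,y*1000+4,yaw+d],[x*1000,y*1000,yaw+d+4]],xatol=.05,fatol=1e-3))
    res = _minimize_neldermead(fun, x0, args, callback, bounds=bounds,
                               **options)
    fxr = func(xr)
    fx = function(np.copy(x), *(wrapper_args + args))
  File "fit.py", line 23, in cost
    A,T=model(p); side=np.clip(A-T,0,1)
        ~~~~~^^^
  File "fit.py", line 21, in model
    return rend([zb,zb+h]),rend([zb+h])
                           ~~~~^^^^^^^^
  File "fit.py", line 15, in rend
    e=Rm@np.array(q)/1000+[px/1000,py/1000]; pts.append(proj(cam,[e[0],e[1],z]))
                                                        ~~~~^^^^^^^^^^^^^^^^^^^
  File "h.py", line 14, in proj
    c=eyes.camera_info(cam);T=np.linalg.inv(np.array(c['cam_to_world'])); q=T[:3,:3]@np.array(p)+T[:3,3]
ValueError: time passes only in moves, steps and waits
```

```bash
python3 - <<'E'
s=open('h.py').read()
s=s.replace("c=eyes.camera_info(cam)","c=CI(cam)").replace("def pic(","_ci={}\ndef CI(cam):\n    if cam not in _ci: _ci[cam]=eyes.camera_info(cam)\n    return _ci[cam]\ndef pic(",1)
open('h.py','w').write(s)
E
python3 - <<'E'
from fit import *
a=cv2.imread('pics/top13.png');b=cv2.imread('pics/side13.png')
report({'top':a,'side':b},[slot(0,y,0)[:2] for y in(79,-1,-82)])
a=cv2.imread('pics/top8.png')
report({'top':a},[slot(0,y,0)[:2] for y in(79,-1)])
print(monitor.get_state()['time_s'])
E
```

```text
top [508.4 188.5  10.8] rel [ 0.5 78.3] yaw 10.8 res 7.5
side [504.  190.1   8.4] rel [-3.5 80.7] yaw 8.4 res 14.0
top [524.  110.5   9.9] rel [ 1.1 -1.3] yaw 9.9 res 4.4
side [518.7 109.7  10.7] rel [-4.2 -1. ] yaw 10.7 res 19.1
top [539.1  31.1  10.5] rel [  1.2 -82. ] yaw 10.5 res 8.5
side [533.9  30.1  10.6] rel [ -4.1 -82. ] yaw 10.6 res 11.3
top [508.4 188.4  10.1] rel [ 0.5 78.2] yaw 10.1 res 8.6
top [523.8 110.5   9.9] rel [ 1.  -1.2] yaw 9.9 res 4.1
28.2833
```

```bash
python3 - <<'E'
from h import *
a=cv2.imread('pics/top13.png')
s=a[238:256,290:310].max(axis=2); m=(s<90).astype(np.uint8); n,l,t,c=cv2.connectedComponentsWithStats(m)
for i in range(1,n):
    if t[i,4]>8: print(t[i],atz('top',c[i]+[290,238],.068))
plan([.4325,.0945,.12],100.8)
E
```

```text
[ 6  7  7  6 33] [0.43433829 0.09375852 0.068     ]
 dp [-70.4, 182.5, 38.4] tw [-0.12, 0.02, 0.59] rows>= 4.8
```

send_rows:
  twist:
    - [0,0,0.5]
    - [0,0,0.5]
    - [0,0,0.5]
    - [0,0,0.5]
    - [0,0,0.5]
  dp:
    - [-18,35,0]
    - [-36,70,5]
    - [-54,108,15]
    - [-69,146,25]
    - [-69,182,38]
  gripper: [0.6,0.6,0.6,0.6,0.6]

```text
time_s: 28.7
tcp_pos: [0.4315, 0.0888, 0.1199]
orientation: [0.996, 0.093, -0.002, 0.0]
wrist_force: [1.5, 0.5, -0.0]
gripper_width: 0.0515
```

send_rows:
  twist:
    - [0,0,0]
    - [0,0,0]
  dp:
    - [0,0,0]
    - [0,0,0]
  gripper: [0.6,0.6]

```text
time_s: 28.87
tcp_pos: [0.4341, 0.0886, 0.1198]
orientation: [0.996, 0.09, -0.001, -0.0]
wrist_force: [-0.8, 0.7, 0.3]
gripper_width: 0.0512
```

```bash
python3 - <<'E'
from h import *
st();plan([.433,.0945,.056],100.8)
E
```

```text
t 28.87 tcp [0.4341 0.0886 0.1198] F [-0.8  0.7  0.3] w 0.0512
[[0.984, 0.179, -0.003], [0.179, -0.984, 0.0], [-0.003, -0.001, -1.0]]
 dp [0.2, -6.0, 63.8] tw [-0.03, 0.15, -0.5] rows>= 1.5
```

send_rows:
  twist:
    - [0,0,-0.3]
    - [0,0,-0.3]
    - [0,0,-0.3]
    - [0,0,-0.3]
    - [0,0,-0.3]
  dp:
    - [0,-3,10]
    - [0,-4,35]
    - [0,-4,55]
    - [0,-4,64]
    - [0,-4,64]
  gripper: [0.6,0.6,0.6,0.6,0.6]

```text
time_s: 29.28
tcp_pos: [0.4323, 0.096, 0.0546]
orientation: [0.995, 0.097, -0.002, -0.0]
wrist_force: [0.2, -0.5, 0.4]
gripper_width: 0.0513
```

send_rows:
  twist:
    - [0,0,0]
    - [0,0,0]
    - [0,0,0]
    - [0,0,0]
    - [0,0,0]
  dp:
    - [0,0,0]
    - [0,0,0]
    - [0,0,0]
    - [0,0,0]
    - [0,0,0]
  gripper: [0.6,0,0,0,0]

```text
time_s: 29.7
tcp_pos: [0.4358, 0.0954, 0.0581]
orientation: [0.995, 0.095, 0.002, -0.001]
wrist_force: [-0.5, 1.6, 4.7]
gripper_width: 0.0202
```

```bash
python3 - <<'E'
from h import *
st()
E
```

```text
t 29.7 tcp [0.4358 0.0954 0.0581] F [-0.5  1.6  4.7] w 0.0202
[[0.982, 0.19, 0.003], [0.19, -0.982, 0.001], [0.003, -0.001, -1.0]]
```

send_rows:
  twist:
    - [0,0,0]
    - [0,0,0]
    - [0,0,0]
    - [0,0,0]
    - [0,0,0]
  dp:
    - [6,0,0]
    - [16,0,0]
    - [28,0,0]
    - [40,0,0]
    - [52,0,0]
  gripper: [0,0,0,0,0]

```text
time_s: 30.12
tcp_pos: [0.4851, 0.1049, 0.0581]
orientation: [0.995, 0.096, -0.001, -0.0]
wrist_force: [-4.9, 0.0, 9.7]
gripper_width: 0.0198
```

send_rows:
  twist:
    - [0,0,0]
    - [0,0,0]
    - [0,0,0]
    - [0,0,0]
    - [0,0,0]
  dp:
    - [12,0,0]
    - [24,0,0]
    - [36,0,0]
    - [48,0,0]
    - [60,0,0]
  gripper: [0,0,0,0,0]

```text
time_s: 30.53
tcp_pos: [0.5439, 0.1162, 0.0581]
orientation: [0.995, 0.096, -0.001, -0.0]
wrist_force: [-5.0, 0.2, 9.3]
gripper_width: 0.0202
```

send_rows:
  twist:
    - [0,0,0]
    - [0,0,0]
    - [0,0,0]
    - [0,0,0]
    - [0,0,0]
  dp:
    - [6,0,0]
    - [12,0,0]
    - [17,0,0]
    - [21,0,0]
    - [24,0,0]
  gripper: [0,0,0,0,0]

```text
time_s: 30.95
tcp_pos: [0.5679, 0.1208, 0.0581]
orientation: [0.995, 0.096, -0.001, -0.0]
wrist_force: [-4.2, -0.3, 8.8]
gripper_width: 0.0201
```

```bash
python3 - <<'E'
from h import *
s=st(); p=np.array(s['tcp_pos'])-[.4337,.0951,0]; print(p@FX)
E
```

```text
t 30.95 tcp [0.5679 0.1208 0.0581] F [-4.2 -0.3  8.8] w 0.0201
[[0.982, 0.19, -0.001], [0.19, -0.982, 0.0], [-0.001, -0.001, -1.0]]
0.13659721296224173
```

send_rows:
  twist:
    - [0,0,0]
    - [0,0,0]
    - [0,0,0]
    - [0,0,0]
    - [0,0,0]
  dp:
    - [2,0,0]
    - [4,0,0]
    - [6,0,0]
    - [8,0,0]
    - [8,0,0]
  gripper: [0,0,0,0,0]

```text
time_s: 31.37
tcp_pos: [0.5734, 0.1219, 0.0581]
orientation: [0.995, 0.096, -0.003, 0.0]
wrist_force: [-8.9, -1.6, 12.8]
gripper_width: 0.0204
```

send_rows:
  twist:
    - [0,0,0]
    - [0,0,0]
    - [0,0,0]
  dp:
    - [2,0,0]
    - [4,0,0]
    - [4,0,0]
  gripper: [0,0,0]

```text
time_s: 31.62
tcp_pos: [0.5734, 0.1219, 0.058]
orientation: [0.995, 0.096, -0.008, 0.0]
wrist_force: [-15.6, -2.1, 20.5]
gripper_width: 0.0202
```

send_rows:
  twist:
    - [0,0,0]
    - [0,0,0]
    - [0,0,0]
    - [0,0,0]
    - [0,0,0]
  dp:
    - [-4,0,0]
    - [-4.5,0,0]
    - [-4.5,0,0]
    - [-4.5,0,0]
    - [-4.5,0,0]
  gripper: [0,0,0.6,0.6,0.6]

```text
time_s: 32.03
tcp_pos: [0.5759, 0.1221, 0.057]
orientation: [0.995, 0.096, 0.001, -0.0]
wrist_force: [-0.3, 0.2, -0.1]
gripper_width: 0.0511
```

send_rows:
  twist:
    - [0,0,0]
    - [0,0,0]
    - [0,0,0]
    - [0,0,0]
    - [0,0,0]
  dp:
    - [0,0,-15]
    - [0,0,-40]
    - [0,0,-75]
    - [0,0,-110]
    - [0,0,-145]
  gripper: [0.6,0.6,0.6,0.3,0]

```text
time_s: 32.45
tcp_pos: [0.5753, 0.122, 0.2028]
orientation: [0.995, 0.096, -0.0, -0.0]
wrist_force: [0.8, 1.0, -1.0]
gripper_width: 0.028
```

```bash
python3 - <<'E'
from h import *
st();a=pic('top','top14.png');b=pic('side','side14.png')
cv2.imwrite('pics/c17.png',cv2.resize(a[135:275,230:355],None,fx=4.5,fy=4.2,interpolation=cv2.INTER_CUBIC))
cv2.imwrite('pics/c18.png',cv2.resize(b[120:260,250:420],None,fx=4,fy=4,interpolation=cv2.INTER_CUBIC))
E
```

```text
t 32.45 tcp [0.5753 0.122  0.2028] F [ 0.8  1.  -1. ] w 0.028
[[0.982, 0.19, -0.0], [0.19, -0.982, 0.0], [-0.0, -0.0, -1.0]]
```

View pics/c17.png

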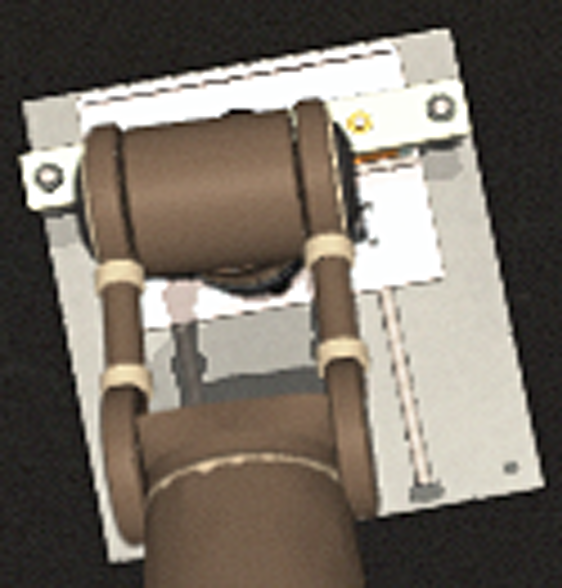

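View pics/c18.png

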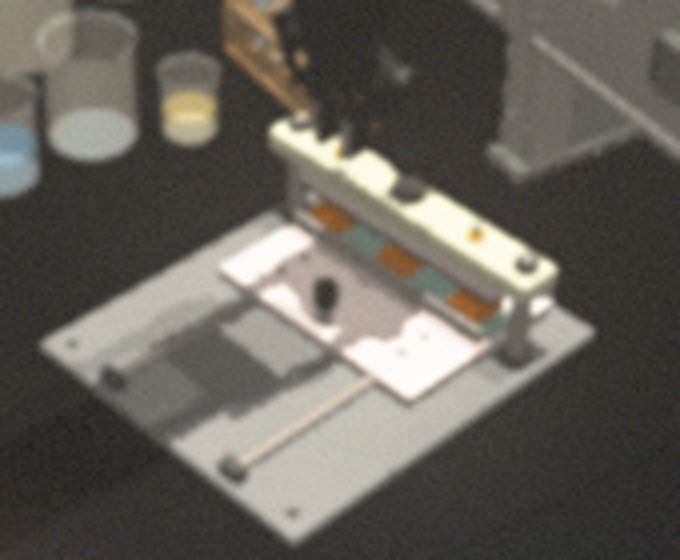

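```bash
python3 - <<'E'
from h import *
plan([.661,.138,.195],100.8)
E
```

```text
dp [81.3, 0.4, 15.8] tw [0.03, -0.88, 0.17] rows>= 2.0
```

send_rows:
  twist:
    - [0,0,0]
    - [0,0,0]
    - [0,0,0]
    - [0,0,0]
    - [0,0,0]
  dp:
    - [30,0,0]
    - [60,0,0]
    - [87,0,0]
    - [87,0,0]
    - [87,0,8]
  gripper: [0,0,0,0,0]

```text
time_s: 32.97
tcp_pos: [0.6627, 0.1389, 0.1943]
orientation: [0.995, 0.096, 0.001, -0.0]
wrist_force: [-0.4, -0.0, -1.3]
gripper_width: -0.0002
```

send_rows:
  twist:
    - [0,0,0]
    - [0,0,0]
  dp:
    - [0,0,0]
    - [0,0,0]
  gripper: [0,0]

```text
time_s: 33.13
tcp_pos: [0.6587, 0.1384, 0.1919]
orientation: [0.995, 0.096, -0.002, -0.0]
wrist_force: [-0.1, 0.7, -1.8]
gripper_width: -0.0004
```

```bash
python3 - <<'E'
from h import *
st();plan([.661,.138,.175],100.8)
b=pic('side','side15.png')
cv2.imwrite('pics/c19.png',cv2.resize(b[100:220,280:430],None,fx=5,fy=5,interpolation=cv2.INTER_CUBIC))
E
```

```text
t 33.13 tcp [0.6587 0.1384 0.1919] F [-0.1  0.7 -1.8] w -0.0004
[[0.982, 0.19, -0.004], [0.19, -0.982, -0.0], [-0.004, -0.001, -1.0]]
 dp [2.3, 0.8, 16.8] tw [-0.03, 0.23, 0.17] rows>= 0.4
```

View pics/c19.png

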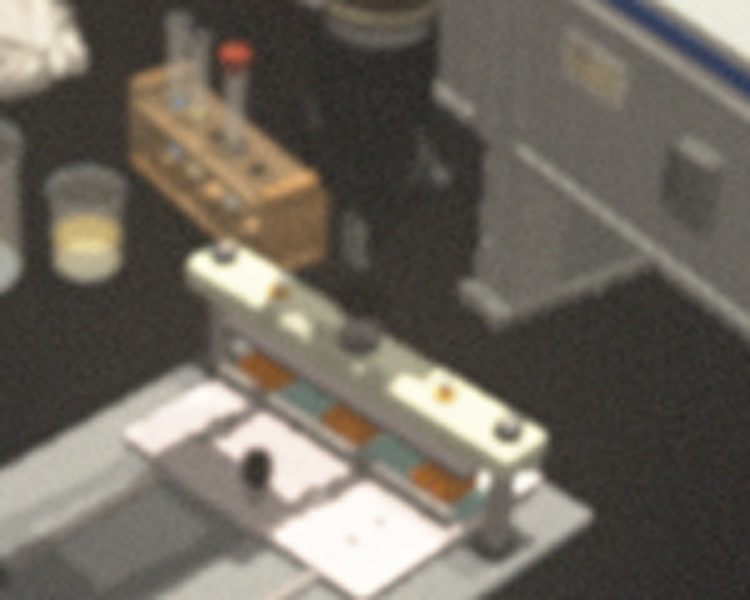

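Fingers are shut, directly above the cap at (351,165). Lowering in steps.

send_rows:
  twist:
    - [0,0,0]
    - [0,0,0]
    - [0,0,0]
    - [0,0,0]
    - [0,0,0]
  dp:
    - [0,0,6]
    - [0,0,12]
    - [0,0,17]
    - [0,0,20]
    - [0,0,22]
  gripper: [0,0,0,0,0]

```text
time_s: 33.6
tcp_pos: [0.6602, 0.1387, 0.171]
orientation: [0.995, 0.096, -0.0, -0.0]
wrist_force: [-0.1, -0.3, -0.3]
gripper_width: -0.0003
```

send_rows:
  twist:
    - [0,0,0]
    - [0,0,0]
    - [0,0,0]
  dp:
    - [0,0,2]
    - [0,0,4]
    - [0,0,4]
  gripper: [0,0,0]

```text
time_s: 33.85
tcp_pos: [0.6607, 0.1387, 0.1675]
orientation: [0.995, 0.096, -0.0, -0.0]
wrist_force: [-0.3, 0.3, -0.5]
gripper_width: 0.0001
```

send_rows:
  twist:
    - [0,0,0]
    - [0,0,0]
    - [0,0,0]
  dp:
    - [0,0,2]
    - [0,0,4]
    - [0,0,4]
  gripper: [0,0,0]

```text
time_s: 34.1
tcp_pos: [0.6612, 0.1388, 0.1642]
orientation: [0.995, 0.096, 0.001, -0.0]
wrist_force: [-0.6, 0.2, 2.4]
gripper_width: -0.0001
```

send_rows:
  twist:
    - [0,0,0]
    - [0,0,0]
    - [0,0,0]
    - [0,0,0]
    - [0,0,0]
  dp:
    - [0,0,2]
    - [0,0,4]
    - [0,0,6]
    - [0,0,8]
    - [0,0,8]
  gripper: [0,0,0,0,0]

```text
time_s: 34.52
tcp_pos: [0.6612, 0.1388, 0.156]
orientation: [0.995, 0.096, 0.001, -0.0]
wrist_force: [-0.2, -0.0, 4.0]
gripper_width: 0.0003
```

send_rows:
  twist:
    - [0,0,0]
    - [0,0,0]
    - [0,0,0]
    - [0,0,0]
  dp:
    - [0,0,2]
    - [0,0,4]
    - [0,0,5]
    - [0,0,5]
  gripper: [0,0,0,0]

```text
time_s: 34.85
tcp_pos: [0.6613, 0.1388, 0.1527]
orientation: [0.995, 0.096, 0.001, -0.0]
wrist_force: [-2.7, 0.0, 10.2]
gripper_width: 0.0
```

send_rows:
  twist:
    - [0,0,0]
    - [0,0,0]
    - [0,0,0]
    - [0,0,0]
    - [0,0,0]
  dp:
    - [0,0,0.5]
    - [0,0,0.5]
    - [0,0,0.5]
    - [0,0,0.5]
    - [0,0,0.5]
  gripper: [0,0,0,0,0]

```text
time_s: 35.27
tcp_pos: [0.6613, 0.1388, 0.1527]
orientation: [0.995, 0.096, 0.001, -0.0]
wrist_force: [-4.1, 0.1, 11.7]
gripper_width: -0.0001
```

send_rows:
  twist:
    - [0,0,0]
    - [0,0,0]
    - [0,0,0]
    - [0,0,0]
    - [0,0,0]
  dp:
    - [0,0,-8]
    - [0,0,-16]
    - [0,0,-28]
    - [-10,0,-45]
    - [-30,0,-50]
  gripper: [0,0,0,0,0]

```text
time_s: 35.68
tcp_pos: [0.6338, 0.1333, 0.2029]
orientation: [0.995, 0.096, 0.003, -0.0]
wrist_force: [0.7, 0.2, 0.6]
gripper_width: -0.0
```

```bash
python3 - <<'E'
from h import *
st();plan([.573,.1205,.2],100.8)
E
```

```text
t 35.68 tcp [0.6338 0.1333 0.2029] F [0.7 0.2 0.6] w -0.0
[[0.982, 0.19, 0.006], [0.19, -0.982, 0.001], [0.006, -0.0, -1.0]]
 dp [-62.2, 1.0, 2.5] tw [-0.01, -0.32, 0.17] rows>= 1.5
```

send_rows:
  twist:
    - [0,0,0]
    - [0,0,0]
    - [0,0,0]
    - [0,0,0]
    - [0,0,0]
  dp:
    - [-32,0,0]
    - [-63,0,0]
    - [-63,0,10]
    - [-63,0,40]
    - [-63,0,75]
  gripper: [0.6,0.6,0.6,0.6,0.6]

```text
time_s: 36.1
tcp_pos: [0.572, 0.1214, 0.1276]
orientation: [0.995, 0.096, 0.004, -0.0]
wrist_force: [0.3, -0.7, -0.4]
gripper_width: 0.051
```

send_rows:
  twist:
    - [0,0,0]
    - [0,0,0]
    - [0,0,0]
  dp:
    - [0,0,0]
    - [0,0,0]
    - [0,0,0]
  gripper: [0.6,0.6,0.6]

```text
time_s: 36.35
tcp_pos: [0.5704, 0.1212, 0.1262]
orientation: [0.995, 0.096, 0.001, -0.0]
wrist_force: [-0.0, 0.3, -0.4]
gripper_width: 0.0507
```

```bash
python3 - <<'E'
from h import *
st();plan([.572,.1213,.056],100.8)
E
```

```text
t 36.35 tcp [0.5704 0.1212 0.1262] F [-0.   0.3 -0.4] w 0.0507
[[0.982, 0.19, 0.001], [0.19, -0.982, 0.001], [0.001, -0.0, -1.0]]
 dp [1.5, 0.2, 70.2] tw [-0.02, -0.07, 0.18] rows>= 1.7
```

send_rows:
  twist:
    - [0,0,0]
    - [0,0,0]
    - [0,0,0]
    - [0,0,0]
    - [0,0,0]
  dp:
    - [1,0,20]
    - [1,0,40]
    - [1,0,60]
    - [1,0,70]
    - [1,0,70]
  gripper: [0.6,0.6,0.6,0.6,0.6]

```text
time_s: 36.77
tcp_pos: [0.5702, 0.1212, 0.0548]
orientation: [0.995, 0.096, -0.001, -0.0]
wrist_force: [-1.2, 0.0, -0.7]
gripper_width: 0.051
```

send_rows:
  twist:
    - [0,0,0]
    - [0,0,0]
    - [0,0,0]
    - [0,0,0]
    - [0,0,0]
  dp:
    - [0,0,0]
    - [0,0,0]
    - [0,0,0]
    - [0,0,0]
    - [0,0,0]
  gripper: [0.6,0,0,0,0]

```text
time_s: 37.18
tcp_pos: [0.5721, 0.1216, 0.0573]
orientation: [0.995, 0.096, 0.002, -0.0]
wrist_force: [-1.0, 0.5, 6.2]
gripper_width: 0.02
```

send_rows:
  twist:
    - [0,0,0]
    - [0,0,0]
    - [0,0,0]
    - [0,0,0]
    - [0,0,0]
  dp:
    - [-5,0,0]
    - [-14,0,0]
    - [-25,0,0]
    - [-36,0,0]
    - [-47,0,0]
  gripper: [0,0,0,0,0]

```text
time_s: 37.6
tcp_pos: [0.5279, 0.1131, 0.0574]
orientation: [0.995, 0.095, 0.005, -0.001]
wrist_force: [4.7, 2.4, 1.9]
gripper_width: 0.0198
```

send_rows:
  twist:
    - [0,0,0]
    - [0,0,0]
    - [0,0,0]
    - [0,0,0]
    - [0,0,0]
  dp:
    - [-12,0,0]
    - [-24,0,0]
    - [-36,0,0]
    - [-48,0,0]
    - [-60,0,0]
  gripper: [0,0,0,0,0]

```text
time_s: 38.02
tcp_pos: [0.469, 0.1018, 0.0573]
orientation: [0.995, 0.095, 0.005, -0.001]
wrist_force: [4.7, 2.9, 3.7]
gripper_width: 0.0201
```

send_rows:
  twist:
    - [0,0,0]
    - [0,0,0]
    - [0,0,0]
    - [0,0,0]
    - [0,0,0]
  dp:
    - [-8,0,0]
    - [-15,0,0]
    - [-20,0,0]
    - [-24,0,0]
    - [-26,0,0]
  gripper: [0,0,0,0,0]

```text
time_s: 38.43
tcp_pos: [0.4429, 0.0968, 0.0573]
orientation: [0.995, 0.095, 0.004, -0.001]
wrist_force: [3.6, 4.0, 5.8]
gripper_width: 0.0201
```

send_rows:
  twist:
    - [0,0,0]
    - [0,0,0]
    - [0,0,0]
    - [0,0,0]
    - [0,0,0]
  dp:
    - [-2.5,0,0]
    - [-5,0,0]
    - [-7.5,0,0]
    - [-10,0,0]
    - [-10,0,0]
  gripper: [0,0,0,0,0]

```text
time_s: 38.85
tcp_pos: [0.4345, 0.0951, 0.0573]
orientation: [0.995, 0.095, 0.006, -0.001]
wrist_force: [6.1, 4.3, 3.7]
gripper_width: 0.0203
```

send_rows:
  twist:
    - [0,0,0]
    - [0,0,0]
    - [0,0,0]
  dp:
    - [-1,0,0]
    - [-3,0,0]
    - [-3,0,0]
  gripper: [0,0,0]

```text
time_s: 39.1
tcp_pos: [0.4345, 0.0951, 0.0574]
orientation: [0.995, 0.095, 0.009, -0.001]
wrist_force: [11.5, 6.2, -5.1]
gripper_width: 0.0201
```

Carriage is against its end stop. I'll relax, release, lift, and clear the view.

send_rows:
  twist:
    - [0,0,0]
    - [0,0,0]
    - [0,0,0]
    - [0,0,0]
    - [0,0,0]
  dp:
    - [3,0,0]
    - [3.5,0,0]
    - [3.5,0,0]
    - [3.5,0,0]
    - [3.5,0,0]
  gripper: [0,0,0.6,0.6,0.6]

```text
time_s: 39.52
tcp_pos: [0.4289, 0.0938, 0.0546]
orientation: [0.995, 0.096, -0.001, -0.0]
wrist_force: [-0.4, 0.6, 0.3]
gripper_width: 0.0511
```

send_rows:
  twist:
    - [0,0,0]
    - [0,0,0]
    - [0,0,0]
    - [0,0,0]
    - [0,0,0]
  dp:
    - [0,0,-15]
    - [0,0,-45]
    - [0,0,-80]
    - [0,-35,-100]
    - [0,-70,-110]
  gripper: [0.6,0.6,0.6,0.6,0.6]

```text
time_s: 39.93
tcp_pos: [0.4187, 0.1624, 0.1681]
orientation: [0.996, 0.093, 0.002, -0.0]
wrist_force: [1.0, 0.5, -1.2]
gripper_width: 0.0514
```

send_rows:
  twist:
    - [0,0,0]
    - [0,0,0]
    - [0,0,0]
    - [0,0,0]
    - [0,0,0]
  dp:
    - [0,-38,-10]
    - [0,-76,-20]
    - [0,-114,-20]
    - [0,-140,-20]
    - [0,-140,-20]
  gripper: [0.6,0.6,0.6,0.6,0.6]

```text
time_s: 40.35
tcp_pos: [0.3891, 0.3037, 0.1852]
orientation: [0.995, 0.098, -0.0, -0.001]
wrist_force: [0.0, -1.2, -0.1]
gripper_width: 0.0513
```

```bash
python3 - <<'E'
from fit import *
st();a=pic('top','top16.png');b=pic('side','side16.png')
report({'top':a,'side':b},[slot(0,y,0)[:2] for y in(79,-1,-82)])
s=a[238:256,290:310].max(axis=2); m=(s<90).astype(np.uint8); n,l,t,c=cv2.connectedComponentsWithStats(m)
for i in range(1,n):
    if t[i,4]>8: print(t[i],atz('top',c[i]+[290,238],.068))
cv2.imwrite('pics/c20.png',cv2.resize(a[135:275,230:355],None,fx=4.5,fy=4.2,interpolation=cv2.INTER_CUBIC))
cv2.imwrite('pics/c21.png',cv2.resize(b[110:260,240:420],None,fx=4,fy=4,interpolation=cv2.INTER_CUBIC))
E
```

```text
t 40.35 tcp [0.3891 0.3037 0.1852] F [ 0.  -1.2 -0.1] w 0.0513
[[0.981, 0.195, -0.0], [0.195, -0.981, 0.002], [0.0, -0.002, -1.0]]
top [508.5 188.5  10.9] rel [ 0.6 78.3] yaw 10.9 res 8.6
side [503.7 190.2   9.8] rel [-3.8 80.9] yaw 9.8 res 13.9
top [523.9 110.5  10.2] rel [ 1.1 -1.3] yaw 10.2 res 4.4
side [518.7 109.7  10.4] rel [-4.2 -1.1] yaw 10.4 res 19.1
top [539.   31.1  10.3] rel [  1. -82.] yaw 10.3 res 8.4
side [534.   30.4  10.2] rel [ -4.  -81.8] yaw 10.2 res 11.3
[ 6  7  7  6 32] [0.43457969 0.09392183 0.068     ]
```

View pics/c20.png

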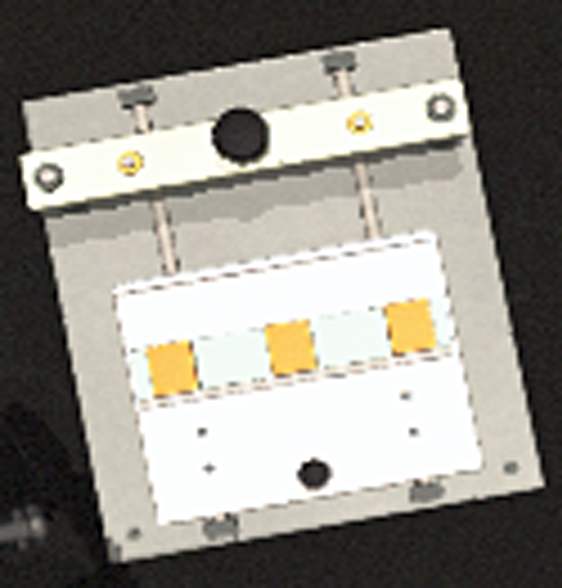

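View pics/c21.png

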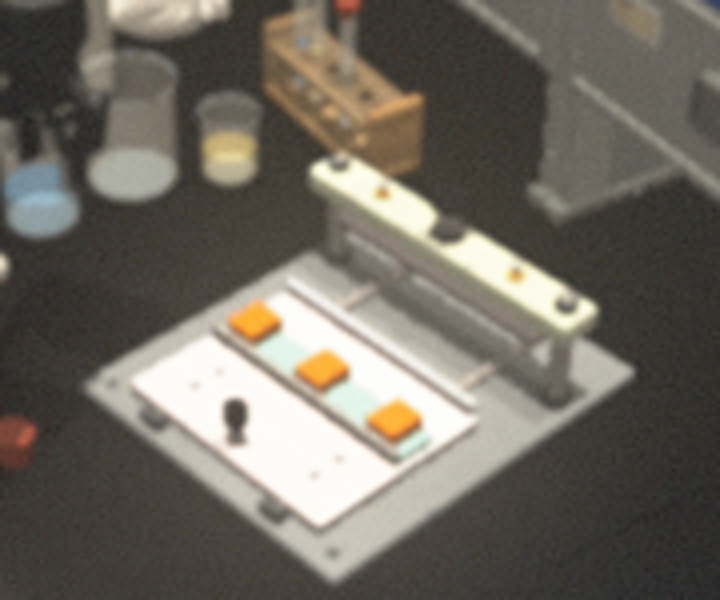

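```bash
python3 - <<'E'
from h import *
a=cv2.imread('pics/top0.png');b=cv2.imread('pics/top16.png')
d=cv2.absdiff(a,b).max(axis=2)
for n,(x0,y0,x1,y1) in dict(beaker=(172,168,202,195),petri=(203,278,230,305),timer=(178,258,207,290),bottles=(400,120,470,165)).items(): print(n,d[y0:y1,x0:x1].max(),(d[y0:y1,x0:x1]>60).mean())
print(robot.close_job())
E
```

```text
beaker 21 0.0
petri 214 0.19615912208504802
timer 201 0.7607758620689655
bottles 26 0.0
the job is handed in; nothing more can be done
None
```

```bash
python3 - <<'E'
import cv2,numpy as np
a=cv2.imread('pics/side0.png');b=cv2.imread('pics/side16.png');c=cv2.imread('pics/top16.png')
f=lambda i:cv2.resize(i[140:230,180:290],None,fx=3,fy=3)
cv2.imwrite('pics/c22.png',np.vstack([np.hstack([f(a),f(b)]),cv2.resize(c[150:320,120:340],(660,330))]))
E
```

```text
(no output)
```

View pics/c22.png

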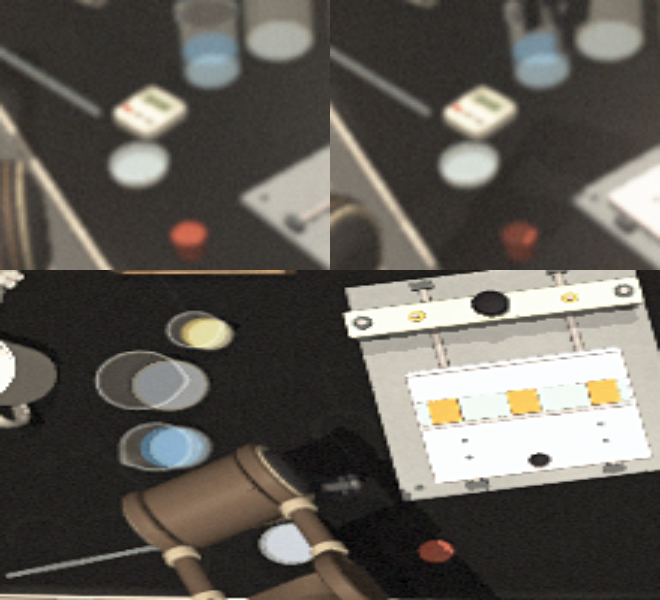

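The job is done and handed in at about 40 s. Three blocks were on the mat. I drew the carriage out and wrung each block onto the flat, laying it part-way on past the far edge and sliding it towards the knob until it stopped against the rail. I then pushed the carriage home, pressed the plunger down 14 mm to its stop at 10–12 N, let it rise, and drew the carriage out to its end stop again. The arm was left clear of everything.

- **Blocks:** the last top picture puts them at x = 0.6, 1.1 and 1.0 mm and y = 78, -1 and -82 mm on the flat. They are within about 0.6° of square, and their positions hardly changed after pressing.
- **Camera disagreement:** the side camera puts all three blocks about 5 mm nearer the robot than the top one does. The shift is nearly the same for all three, so I took it for a calibration offset. I relied on the top picture, the force felt at the rail and the blocks lying in line.
- **Carriage and plunger:** the knob was back where it was when first fully out. The plunger cap looked raised, but I did not measure its height.
- **Bystanders:** the beaker and bottle had not moved in the top picture. My automatic check flagged the timer and dish, but only because the arm hid them from the top camera. The side picture, viewed after handing in, shows both where they started.
- **Slips on the way:**
    - The last joint hit its limit at the third block, so I regripped it a half turn round.
    - While letting go of that block, I turned the open fingers about 14° by mistake instead of lifting. Later measurements showed the block still square and against the rail.

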